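Pack the wedge cassettes head to tail and clamp them

TASK

Pack the three loose wedge-shaped cassettes into the aluminium tray beside the one already there, head to tail in turn (thick end next to thin end) so that the four fill a rectangle, standing flat on the tray floor. Then slide the plate with the orange tab up firmly against the last one, so that the row is closed up with no slack. Set the cassettes down rather than dropping or tipping them, and leave the jars, the bottle and the carton alone.

Things in the scene. Friction and masses are not known exactly. Their poses are not given: they have to be found in the camera images.
- tray: open aluminium tray fixed on the wooden counter, whose top is 6 mm above z = 0; origin: centre of underside. Inside 118 mm along x, 188 mm along y (-94 to +94 mm), floor 4 mm up, walls 4 mm thick, 24 mm high. Cassettes stand in a row along its y, their lengths along its x, from the closed +y end; the sliding plate is at the -y end.
- plate_tab (a point): middle of the orange tab (40 mm along tray x, 12 mm along tray y, 43 to 77 mm above the tray's underside) on the grey sliding plate (112 x 12 mm, top 44 mm up). The point lies 60 mm above the tray's underside, mid-thickness; axes as the tray's. Pinch or push it.
- plate (a joint): travel of the plate along tray +y in m; 0 = wide open (mid-thickness at tray y = -88 mm), limit 0.068. About 2 N of friction, no spring; stays where left. Meets four properly packed cassettes at about 0.040.
- cassette_a_c (a point): cassette standing in the tray's +y end, thick end to tray -x. Right-angled wedge from above: straight side y = -17 mm; other side slants from y = +5 mm at x = -55 mm (22 mm wide) to +29 mm at x = +55 mm (46 mm). Body 40 mm high; on its lid a fin to pinch along x: 12 mm (x) by 20 mm (y), at x = y = 0, 40 to 72 mm above the underside. Point: x = y = 0, 36 mm above the underside.
- cassette_b_c (a point): loose blue wedge cassette with white lid, left of the tray; same as cassette_a: fin and underside as there. Starts flat on the grey worktop (z = 0). Point: 36 mm above the underside, below the fin's middle. x along its 110 mm length to the thick end (red dot), straight side at y = -17 mm, slanted side on +y. 110 to 210 g.
- cassette_c_c (a point): loose blue wedge cassette with white lid, left of the tray; same as cassette_a: fin and underside as there. Starts flat on the grey worktop (z = 0). Point: 36 mm above the underside, below the fin's middle. x along its 110 mm length to the thick end (red dot), straight side at y = -17 mm, slanted side on +y. 110 to 210 g.
- cassette_d_c (a point): loose blue wedge cassette with white lid, left of the tray; same as cassette_a: fin and underside as there. Starts flat on the grey worktop (z = 0). Point: 36 mm above the underside, below the fin's middle. x along its 110 mm length to the thick end (red dot), straight side at y = -17 mm, slanted side on +y. 110 to 210 g.
- dosage_box: small brown and white carton, 52x60x110 mm, origin at the centre of its underside; bystander, behind the tray
- amber_bottle: small brown bottle with black cap, 50 mm across, 110 mm high, origin at the centre of its underside; bystander at the back
- jar_back: white ointment jar, 60 mm across, 42 mm high, origin at the centre of its underside; bystander behind the tray
- jar_near: white ointment jar, 68 mm across, 50 mm high, origin at the centre of its underside; bystander, near right
- jar_left: white ointment jar, 58 mm across, 40 mm high, origin at the centre of its underside; bystander, near left
Mind the look-alikes: they are no part of the job. What is shaped like the part that bears cassette_c_c but yellow is not meant.

How it is judged (in metres and radians):
On the way:
1. all four cassettes stand flat in the tray (x of cassette_a_c in the frame of tray between -0.008 and 0.008 m and y of cassette_a_c in the frame of tray between -0.066 and 0.084 m and z of each of cassette_a_c, cassette_b_c, cassette_c_c, cassette_d_c in the frame of tray below 0.046 m and angle between each of cassette_a_c, cassette_b_c, cassette_c_c, cassette_d_c's own z axis and vertical below 0.06 rad and angle between the x axis of each of cassette_a_c, cassette_b_c, cassette_c_c, cassette_d_c and the x axis of tray, either way round below 0.12 rad and x of cassette_b_c in the frame of tray between -0.008 and 0.008 m and y of cassette_b_c in the frame of tray between -0.066 and 0.084 m and x of cassette_c_c in the frame of tray between -0.008 and 0.008 m and y of cassette_c_c in the frame of tray between -0.066 and 0.084 m and x of cassette_d_c in the frame of tray between -0.008 and 0.008 m and y of cassette_d_c in the frame of tray between -0.066 and 0.084 m), for 0.2 s.
At the end, for the whole second after the job is handed in: All four cassettes at rest, flat in the tray (points within 8 mm of its long centre line, lengths within 0.12 rad of tray x, tilt under 0.06 rad, within 6 mm of the floor), and the plate at 0.035 m or more (at most 5 mm slack: possible only head to tail) (all of step 1 and value of joint plate above 0.035 m and linear speed of each of cassette_a, cassette_b, cassette_c, cassette_d below 0.02 m/s); the robot touches nothing.
It fails at once if a jar, the bottle or the carton is moved more than 30 mm (distance of any of dosage_box, amber_bottle, jar_back, jar_near, jar_left from where it was at the start of the episode above 0.03 m).
It fails at once if a cassette is tipped over (more than 0.5 rad) (angle between any of cassette_a_c, cassette_b_c, cassette_c_c, cassette_d_c's own z axis and vertical above 0.5 rad).
It fails at once if a cassette is dropped (faster than 0.7 m/s while not held, a fall of over 25 mm) ((linear speed of cassette_a above 0.7 m/s and contact force between the fingers and cassette_a below 0.1 N) or (linear speed of cassette_b above 0.7 m/s and contact force between the fingers and cassette_b below 0.1 N) or (linear speed of cassette_c above 0.7 m/s and contact force between the fingers and cassette_c below 0.1 N) or (linear speed of cassette_d above 0.7 m/s and contact force between the fingers and cassette_d below 0.1 N)).
It also fails if it takes over 72 s, if anything falls off the work surface, if the arm or the gripper's body presses on something with over 40 N, if the wrist force passes 120 N, or if a joint passes its speed limit or range.

ROBOT

A 6-joint arm with a two-finger parallel gripper is mounted at the origin on the work surface; the furniture and walls round the work are solid. World frame = base frame: x ahead of the robot, y to its left, z up, the work surface at z = 0. Lengths are in mm, angles in rad, forces in N, time in s.
With the tool pointing down it reaches from about 275 to 750 mm from the base axis. Payload 10.2 kg.
Tool frame: the origin (TCP) lies midway between the tips of the shut fingers; the grasp point (between the pads) lies 19 mm behind it (ctrl.hold_point_z is the distance from the TCP to the grasp point, in mm); z points along the fingers, y is the direction in which the jaws open and shut (so a half turn about z gives the same grasp; the last joint's range is limited). The gripper opens to 85 mm and grips with 20 to 120 N. Pads are 22 mm wide; open, the fingers measure 114 mm over their backs; the gripper's body (76 mm by 85 mm) begins 54 mm behind the grasp point. The pads swing forward as they close: fully open they stand 13 mm farther back than shut.
Start: joints at [-1.43, 0.313, 1.498, -0, 1.331, -0.223], TCP at [186.797, -490.65, 231.294] pointing down, gripper open.
Joint ranges: [-2.94, 2.94], [-0.97, 2.17], [0.19, 2.56], [-1.23, 4.37], [0.02, 3.11], [-2.88, 2.88]. Speed limits (rad/s): [2.39, 2.39, 3.01, 3.14, 3.14, 3.14].

INTERFACE

Orientations are given as a unit quaternion [w, x, y, z].
In Python, from rig import ctrl, capture, get_calibration, ticket, search_frame, outline_of gives the robot as it stands. The module is installed in compiled form; this text tells all that it offers.
- The arm moves only by the tool servo_tool, never from a script. Its argument "motion" is a list of rows, each an object with "dr": the turn, a rotation vector about the tool's x, y, z in units of 10 degrees (1.0 is 10 degrees), a list of three; "delta_pos": the shift along the tool's x, y, z in units of 50 mm (1.0 is 50 mm), a list of three; "hand": the opening, from 0 (shut) to 1 (fully open). In form: [{"dr": [ax, ay, az], "delta_pos": [x, y, z], "hand": hand}, ...]. A call has 1 to 20 rows; each row shifts and turns the pose as measured when the row begins, along the tool's axes as they then stand; what a row does not reach is not made up. A row lasts 1/8 s, in which the tool goes at most 62.5 mm and 10.7 degrees, less where a joint would pass 70% of its speed; a pose out of reach is approached as far as the arm can. A call is refused whole if a number of a shift passes 1 or a number of a turn 1, either way. A call with a gripper value outside its range is refused whole. The fingers move at their own pace and stop on an object; "squeeze" is the grip in N (left out, the last holds). Time passes only in rows, so rows that do not move let the fingers close. It gives the time, the measured TCP pose, the force and the opening at its end, in the units of the state.
- ctrl.sense(): the state, without advancing time (a new reading comes with each control period).
- capture(name): name is "scene" or "side" or "wrist"; returns (picture, depth): 384x512x3 uint8, red, green, blue; 384x512 float32, mm along the optical axis (not along the pixel's ray), 0 where there is no reading.
- get_calibration(name): a dict with "camera_matrix" (3x3 intrinsics, pixels), "T" (4x4, takes a point from camera to world coordinates). Camera axes: x right, y down, z forward; pixel columns grow to the right and rows downward; lengths in mm; the calibration is good to about 2 mm. A picture is of the moment at which its call begins: read the wrist's pose just before it. get_calibration takes no time and is no camera call; for the wrist camera it gives the pose at the moment of the call.
- ticket.finish_job(): hands the job in, once; it reports no verdict.
Trained networks look in the newest picture that a camera, given by its name, has taken for a name from the list of things; names that differ only in an ending like _2 or _b are one class to them, and where a whole thing is asked for, a point or a joint stands for the part that bears it (a point fixed in the world has none). Each returns a list of dicts, best first, with "score" (0 to 1); they miss things now and then, are a little off and sometimes report something else, mostly with a low value. They report only what shows in the picture. A call takes as long as a camera call. They do not tell look-alikes from the thing itself.
- search_frame(camera, label): "bbox" ([left, top, right, bottom] in pixels, round what is visible of it).
- outline_of(camera, label): "pixels" (384x512 bool, what is visible of it) and "bbox" ([left, top, right, bottom] in pixels, round what is visible of it).
The state is a dict: "time_s": time; "joints": joint angles; "dq": joint speeds; "tau": joint torques, N m; "eef_pos": TCP position; "ee_rot": TCP orientation; "force": force on the tool from outside, world axes, zero at the start; "wrist_torque": the same for the moment, N m; "grip_width": opening from 0.0 (shut) to 1.0 (fully open).
Only numpy, scipy, OpenCV 4.12 (cv2) and the standard library are available. Lean on these libraries where they do the work, as an engineer would, in place of code of your own. Each camera call takes 0.05 s, during which the arm holds its last target.

## Working session

There is one attempt and no reset: what is moved stays moved. The work goes in short steps, Python scripts to look and compute and a tool call to move; the robot and the scene stay as the last step left them, time stands still between calls to the robot, and variables do not carry over. Pictures are saved under pics/ and viewed, and the job is handed in when it is done.

Besides the shell and the picture viewer there is one more tool, called after ">>>" in YAML: its name, and indented under it one key for each argument. servo_tool: Moves the arm, as the interface text tells. Its arguments: {"type":"object","properties":{"motion":{"type":"array"},"squeeze":{"type":"number"}},"required":["motion"]}

```bash
mkdir -p pics; ls; python3 - <<'E'
from rig import ctrl, capture, get_calibration
import cv2,numpy as np
s=ctrl.sense();print({k:np.round(v,3).tolist() for k,v in s.items()},ctrl.hold_point_z)
for n in ["scene","side","wrist"]:
    p,d=capture(n);cv2.imwrite(f"pics/{n}0.png",p[:,:,::-1]);np.save(f"{n}0_d.npy",d);np.save(f"{n}0_p.npy",p)
    c=get_calibration(n);np.savez(f"{n}0_c.npz",K=c["camera_matrix"],T=c["T"]);print(n,np.round(c["T"],3).tolist(),np.round(c["camera_matrix"],1).tolist())
E
```

```text
pics
{'time_s': 0.0, 'joints': [-1.43, 0.313, 1.498, -0.0, 1.331, -0.223], 'dq': [-0.001, -0.0, 0.001, 0.0, 0.002, -0.001], 'tau': [-0.002, -41.227, -25.974, -0.0, 0.004, 0.0], 'eef_pos': [186.759, -490.375, 230.725], 'ee_rot': [-0.001, 0.984, 0.181, 0.0], 'force': [-0.03, -1.161, -0.424], 'wrist_torque': [0.049, 0.044, -0.044], 'grip_width': 0.997} 18.700000000000003
scene [[-0.641, -0.429, 0.637, -253.96], [-0.768, 0.338, -0.545, 683.209], [0.018, -0.838, -0.546, 745.427], [0.0, 0.0, 0.0, 1.0]] [[397.2, 0.0, 249.2], [0.0, 397.2, 190.4], [0.0, 0.0, 1.0]]
side [[0.96, -0.123, 0.251, 171.011], [-0.279, -0.443, 0.852, -1130.779], [0.006, -0.888, -0.459, 683.015], [0.0, 0.0, 0.0, 1.0]] [[425.5, 0.0, 251.2], [0.0, 425.5, 188.3], [0.0, 0.0, 1.0]]
wrist [[0.356, -0.89, -0.286, 260.731], [-0.935, -0.339, -0.108, -461.979], [-0.001, 0.306, -0.952, 373.631], [0.0, 0.0, 0.0, 1.0]] [[294.6, 0.0, 256.4], [0.0, 294.6, 194.1], [0.0, 0.0, 1.0]]
```

View pics/scene0.png

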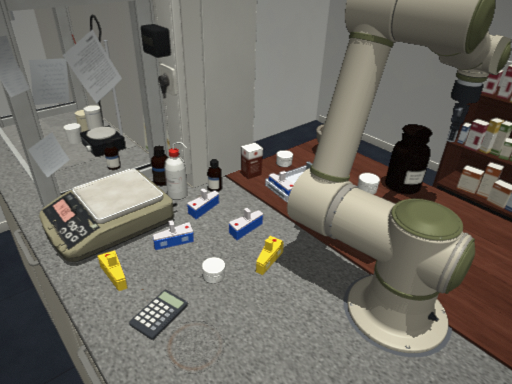

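View pics/side0.png

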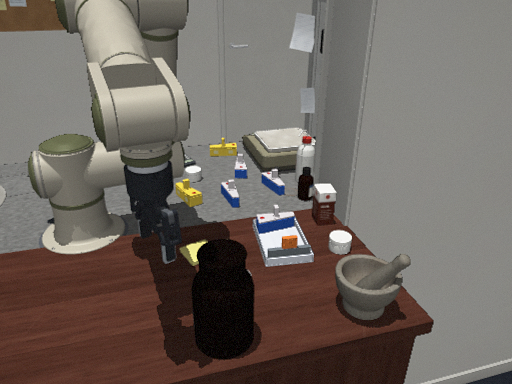

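View pics/wrist0.png

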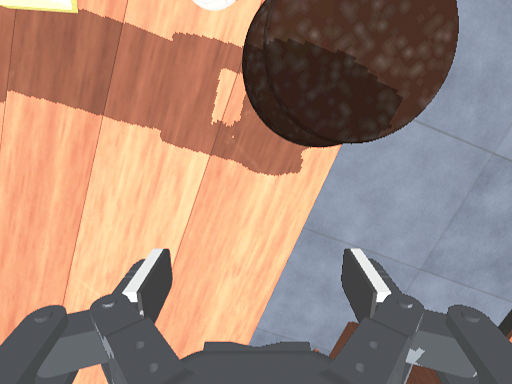

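```bash
cat > h.py <<'E'
import numpy as np,cv2
def cloud(n):
    d=np.load(n+"_d.npy");p=np.load(n+"_p.npy");c=np.load(n+"_c.npz");K=c["K"];T=c["T"]
    v,u=np.mgrid[:384,:512]
    X=np.stack([(u-K[0,2])/K[0,0]*d,(v-K[1,2])/K[1,1]*d,d],-1)@T[:3,:3].T+T[:3,3]
    X[d<=0]=np.nan
    return X,p,d
def snap(cam,name):
    from rig import capture,get_calibration
    c=get_calibration(cam);p,d=capture(cam)
    cv2.imwrite(f"pics/{name}.png",p[:,:,::-1]);np.save(f"{name}_d.npy",d);np.save(f"{name}_p.npy",p)
    np.savez(f"{name}_c.npz",K=c["camera_matrix"],T=c["T"])
E
python3 - <<'E'
from h import *
from rig import outline_of
X,p,d=cloud("scene0")
for cam in["scene","side"]:
  X,p,d=cloud(cam+"0")
  for l in["cassette_b_c","cassette_a_c","plate_tab","tray","jar_left","jar_near","jar_back","amber_bottle","dosage_box"]:
    for r in outline_of(cam,l)[:6]:
        m=r["pixels"]; P=X[m];P=P[~np.isnan(P[:,0])]
        print(cam,l,round(r["score"],2),np.round(r["bbox"]).tolist(),np.round(np.median(P,0)).tolist() if len(P) else None, np.round(np.percentile(P,[3,97],axis=0)).tolist() if len(P) else None, np.round(np.median(p[m],0)).tolist())
im=cv2.imread("pics/scene0.png")[170:290,90:310];cv2.imwrite("pics/crop0.png",cv2.resize(im,None,fx=3.6,fy=3.6,interpolation=2))
im=cv2.imread("pics/side0.png")[140:270,180:360];cv2.imwrite("pics/crop1.png",cv2.resize(im,None,fx=4,fy=4,interpolation=2))
E
```

```text
scene cassette_b_c 0.66 [230.0, 208.0, 265.0, 241.0] [447.0, 93.0, 36.0] [[435.0, 33.0, 3.0], [473.0, 137.0, 65.0]] [110.0, 107.0, 132.0]
scene cassette_b_c 0.21 [203.0, 258.0, 226.0, 283.0] [352.0, 278.0, 38.0] [[335.0, 250.0, 5.0], [383.0, 298.0, 42.0]] [247.0, 247.0, 243.0]
scene cassette_b_c 0.2 [188.0, 189.0, 219.0, 215.0] [610.0, 131.0, 35.0] [[592.0, 74.0, 3.0], [632.0, 176.0, 69.0]] [100.0, 101.0, 126.0]
scene cassette_a_c 0.86 [270.0, 174.0, 293.0, 194.0] [531.0, -125.0, 50.0] [[484.0, -153.0, 28.0], [586.0, -113.0, 81.0]] [158.0, 148.0, 153.0]
scene tray 0.55 [263.0, 161.0, 314.0, 201.0] [574.0, -212.0, 21.0] [[482.0, -296.0, 7.0], [598.0, -106.0, 48.0]] [145.0, 148.0, 151.0]
scene jar_left 0.76 [202.0, 257.0, 224.0, 283.0] [353.0, 276.0, 38.0] [[335.0, 244.0, 5.0], [389.0, 298.0, 42.0]] [246.0, 246.0, 241.0]
scene jar_near 0.74 [357.0, 172.0, 381.0, 193.0] [350.0, -359.0, 53.0] [[327.0, -399.0, 17.0], [387.0, -340.0, 58.0]] [173.0, 174.0, 166.0]
scene jar_back 0.58 [278.0, 152.0, 292.0, 168.0] [659.0, -266.0, 42.0] [[641.0, -301.0, 12.0], [691.0, -249.0, 51.0]] [169.0, 171
[... 1234 characters left out ...]
 [122.0, 79.0, 80.0]
side tray 0.81 [253.0, 218.0, 311.0, 265.0] [518.0, -296.0, 21.0] [[460.0, -314.0, 6.0], [592.0, -150.0, 77.0]] [145.0, 146.0, 152.0]
side jar_left 0.68 [185.0, 168.0, 203.0, 181.0] [361.0, 247.0, 30.0] [[337.0, 236.0, 3.0], [388.0, 286.0, 40.0]] [150.0, 150.0, 147.0]
side jar_back 0.94 [329.0, 232.0, 349.0, 254.0] [663.0, -297.0, 41.0] [[643.0, -311.0, 8.0], [694.0, -261.0, 49.0]] [166.0, 166.0, 162.0]
side amber_bottle 0.66 [298.0, 169.0, 314.0, 202.0] [691.0, 6.0, 52.0] [[673.0, -3.0, -0.0], [719.0, 48.0, 108.0]] [22.0, 13.0, 11.0]
side dosage_box 0.64 [312.0, 187.0, 339.0, 227.0] [679.0, -158.0, 74.0] [[661.0, -165.0, 10.0], [709.0, -106.0, 116.0]] [74.0, 49.0, 43.0]
```

View pics/crop0.png

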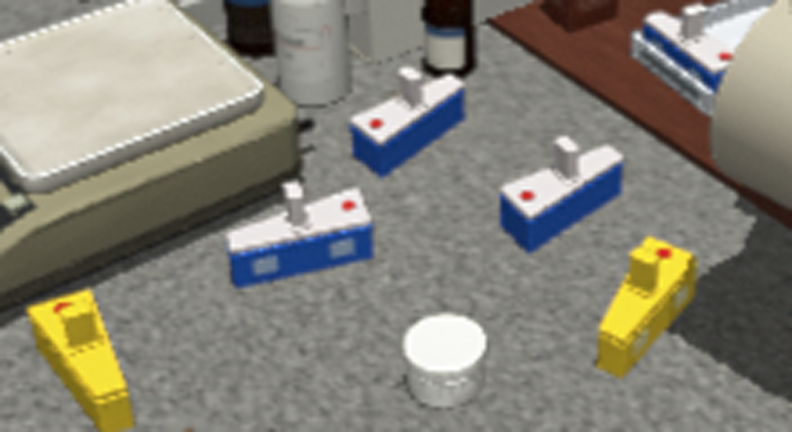

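View pics/crop1.png

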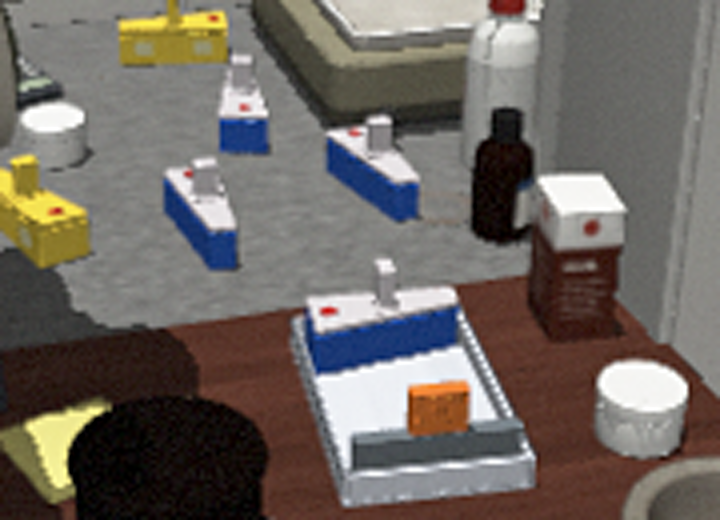

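```bash
cat >> h.py <<'E'
from scipy.optimize import minimize
W=np.array([[-55,-17],[55,-17],[55,29],[-55,5]],float)
def fitwedge(P,z0=40,tol=6):
    """P: Nx3 points; uses lid points near z0. returns x,y,yaw"""
    Q=P[np.abs(P[:,2]-z0)<tol][:,:2]
    # fit by rasterised IoU-like cost via min signed distances
    def cost(v,Q,n=(110*35)):
        c,s=np.cos(v[2]),np.sin(v[2]);L=(Q-v[:2])@np.array([[c,-s],[s,c]])
        # outside distance
        dx=np.maximum(np.abs(L[:,0])-55,0)
        ty=17+(L[:,0])*12/55
        top=17+np.clip(L[:,0],-55,55)*12/55
        dy=np.maximum(np.maximum(-17-L[:,1],L[:,1]-top),0)
        out=np.minimum(np.hypot(dx,dy),15)
        return np.mean(out**2)*1.0, L
    # balanced: also penalise template samples far from data
    from scipy.spatial import cKDTree
    t=cKDTree(Q)
    gx,gy=np.meshgrid(np.arange(-54,55,4.),np.arange(-16,29,3.))
    G=np.c_[gx.ravel(),gy.ravel()];G=G[G[:,1]<17+G[:,0]*12/55]
    def f(v):
        a,_=cost(v,Q);c,s=np.cos(v[2]),np.sin(v[2])
        H=G@np.array([[c,s],[-s,c]])+v[:2]
        dd=np.minimum(np.maximum(t.query(H)[0]-1.5,0),15)
        return a+np.mean(dd**2)
    m=np.median(Q,0);U=np.linalg.svd(Q-Q.mean(0),full_matrices=False)[2][0]
    y0=np.arctan2(U[1],U[0]);best=None
    for k in(0,np.pi):
        r=minimize(f,[m[0],m[1],y0+k],method="Nelder-Mead",options=dict(initial_simplex=np.array([m[0],m[1],y0+k])+np.array([[0,0,0],[6,0,0],[0,6,0],[0,0,.15]]),xatol=.01,fatol=1e-4,maxiter=600))
        if best is None or r.fun<best.fun:best=r
        print("   ",np.round(r.x,3),round(r.fun,3))
    return best.x
def bluewhite(p):
    h=cv2.cvtColor(p,cv2.COLOR_RGB2HSV).astype(int)
    return h
E
python3 - <<'E'
from h import *
X,p,d=cloud("scene0")
for c in[(610,131),(447,93),(532,285)]:
    m=(np.hypot(X[...,0]-c[0],X[...,1]-c[1])<85)&(X[...,2]>34)&(X[...,2]<46)
    P=X[m]; print(c,len(P),round(np.median(P[:,2]),1)); v=fitwedge(P); print(np.round([v[0],v[1],np.degrees(v[2])],1))
# red dots
    r=p.astype(int);q=m&(r[...,0]>150)&(r[...,1]<90)
    print("red",np.round(np.nanmean(X[q],0)))
X,p,d=cloud("side0")
m=(abs(X[...,0]-525)<90)&(abs(X[...,1]+205)<130)&(X[...,2]>24)&(X[...,2]<36)
P=X[m]; r=cv2.minAreaRect(P[:,:2].astype(np.float32));print(r,np.median(P[:,2]))
m=(abs(X[...,0]-320)<160)&(abs(X[...,1]+480)<160)&(X[...,2]>60)
print("tall",np.round(np.nanpercentile(X[m],[2,50,98],axis=0)))
m=np.zeros(d.shape,bool);m[260:350,200:245]=1
print("jar",np.round(np.nanpercentile(X[m],[2,50,98],axis=0)), X[248,222])
E
```

```text
(610, 131) 232 40.5
    [616.98  122.796   1.595] 3.64
    [617.471 126.324   4.759] 14.146
[617.  122.8  91.4]
red [615. 162.  41.]
(447, 93) 283 40.3
    [454.529  82.546   1.447] 3.13
    [455.45   87.145   4.621] 13.695
[454.5  82.5  82.9]
red [457. 123.  41.]
(532, 285) 366 40.3
    [538.407 279.048   1.231] 28.789
    [539.073 282.615   4.377] 20.995
[539.1 282.6 250.8]
red [533. 241.  42.]
((528.5133666992188, -213.9062957763672), (199.77786254882812, 129.4028778076172), 83.62580108642578) 29.077060300421294
tall [[ 162. -561.   74.]
 [ 215. -526.  387.]
 [ 341. -352.  572.]]
jar [[ 250. -562.   34.]
 [ 288. -547.  143.]
 [ 331. -513.  221.]] [ 303.91406195 -489.86893077  220.0896265 ]
```

```bash
cat >> h.py <<'E'
from scipy.spatial.transform import Rotation as Ro
def pose():
    from rig import ctrl
    s=ctrl.sense();q=s["ee_rot"];return np.array(s["eef_pos"]),Ro.from_quat([q[1],q[2],q[3],q[0]]),s
def down(yaw):
    c,s=np.cos(np.radians(yaw)),np.sin(np.radians(yaw))
    return Ro.from_matrix(np.array([[c,s,0],[s,-c,0],[0,0,-1.]]))
def plan(pts,hand,start=None):
    """pts: list of (x,y,z,yaw,nrows)"""
    import json
    p,R,s=pose()
    if start is not None:p=np.array(start[:3],float);R=down(start[3])
    rows=[]
    for x,y,z,yaw,n in pts:
        T=np.array([x,y,z],float);RT=down(yaw)
        for k in range(n):
            f=1/(n-k)
            rv=(R.inv()*RT).as_rotvec()*f
            dp=R.inv().apply((T-p)*f)
            a=np.round(rv/np.radians(10),2);b=np.round(dp/50,3)
            rows.append(dict(dr=(a+0.0).tolist(),delta_pos=(b+0.0).tolist(),hand=hand))
            p=p+R.apply(b*50);R=R*Ro.from_rotvec(a*np.radians(10))
    print(len(rows),json.dumps(rows))
    m=max(np.abs(r["delta_pos"]).max() for r in rows);t=max(np.abs(r["dr"]).max() for r in rows);print("max",m,t)
E
python3 - <<'E'
from h import *
plan([(200,-450,270,24,2),(490,140,330,170,17)],1)
E
```

```text
19 [{"dr": [0.0, 0.0, -0.16], "delta_pos": [0.268, -0.333, -0.387], "hand": 1}, {"dr": [0.0, 0.0, -0.16], "delta_pos": [0.277, -0.325, -0.387], "hand": 1}, {"dr": [0.0, 0.0, -0.86], "delta_pos": [0.594, -0.495, -0.071], "hand": 1}, {"dr": [0.0, 0.0, -0.86], "delta_pos": [0.662, -0.4, -0.071], "hand": 1}, {"dr": [0.0, 0.0, -0.86], "delta_pos": [0.714, -0.297, -0.071], "hand": 1}, {"dr": [0.0, 0.0, -0.86], "delta_pos": [0.751, -0.187, -0.07], "hand": 1}, {"dr": [0.0, 0.0, -0.86], "delta_pos": [0.77, -0.073, -0.071], "hand": 1}, {"dr": [0.0, 0.0, -0.86], "delta_pos": [0.772, 0.043, -0.07], "hand": 1}, {"dr": [0.0, 0.0, -0.86], "delta_pos": [0.757, 0.159, -0.071], "hand": 1}, {"dr": [0.0, 0.0, -0.86], "delta_pos": [0.725, 0.27, -0.07], "hand": 1}, {"dr": [0.0, 0.0, -0.86], "delta_pos": [0.676, 0.375, -0.071], "hand": 1}, {"dr": [0.0, 0.0, -0.86], "delta_pos": [0.613, 0.472, -0.07], "hand": 1}, {"dr": [0.0, 0.0, -0.86], "delta_pos": [0.535, 0.558, -0.071], "hand": 1}, {"dr": [0.0, 0.0, -0.86], "delta_pos": [0.446, 0.632, -0.07], "hand": 1}, {"dr": [0.0, 0.0, -0.86], "delta_pos": [0.346, 0.692, -0.071], "hand": 1}, {"dr": [0.0, 0.0, -0.85], "delta_pos": [0.239, 0.736, -0.07], "hand": 1}, {"dr": [0.0, 0.0, -0.86], "delta_pos": [0.127, 0.763, -0.071], "hand": 1}, {"dr": [0.0, 0.0, -0.85], "delta_pos": [0.012, 0.773, -0.07], "hand": 1}, {"dr": [0.0, 0.0, -0.86], "delta_pos": [-0.103, 0.767, -0.071], "hand": 1}]
max 0.773 0.86
```

Candidates for the loose cassettes in the scene picture: blue at (203,203), (173,235) and (246,222), and yellow look-alikes at (113,268) and (268,254). I choose the three blue ones, which have white lids and red dots; the close crop confirms this. The side picture shows the tray, with A in it, at about (283,235) and the orange tab at about (290,242). Next I move to look from above with the wrist camera.

>>> servo_tool:
  motion:
    - {"dr":[0,0,-0.16],"delta_pos":[0.27,-0.33,-0.39],"hand":1}
    - {"dr":[0,0,-0.16],"delta_pos":[0.28,-0.32,-0.39],"hand":1}
    - {"dr":[0,0,-0.86],"delta_pos":[0.59,-0.5,-0.07],"hand":1}
    - {"dr":[0,0,-0.86],"delta_pos":[0.66,-0.4,-0.07],"hand":1}
    - {"dr":[0,0,-0.86],"delta_pos":[0.71,-0.3,-0.07],"hand":1}
    - {"dr":[0,0,-0.86],"delta_pos":[0.75,-0.19,-0.07],"hand":1}
    - {"dr":[0,0,-0.86],"delta_pos":[0.77,-0.07,-0.07],"hand":1}
    - {"dr":[0,0,-0.86],"delta_pos":[0.77,0.04,-0.07],"hand":1}
    - {"dr":[0,0,-0.86],"delta_pos":[0.76,0.16,-0.07],"hand":1}
    - {"dr":[0,0,-0.86],"delta_pos":[0.73,0.27,-0.07],"hand":1}
    - {"dr":[0,0,-0.86],"delta_pos":[0.68,0.38,-0.07],"hand":1}
    - {"dr":[0,0,-0.86],"delta_pos":[0.61,0.47,-0.07],"hand":1}
    - {"dr":[0,0,-0.86],"delta_pos":[0.54,0.56,-0.07],"hand":1}
    - {"dr":[0,0,-0.86],"delta_pos":[0.45,0.63,-0.07],"hand":1}
    - {"dr":[0,0,-0.86],"delta_pos":[0.35,0.69,-0.07],"hand":1}
    - {"dr":[0,0,-0.86],"delta_pos":[0.24,0.74,-0.07],"hand":1}
    - {"dr":[0,0,-0.86],"delta_pos":[0.13,0.76,-0.07],"hand":1}
    - {"dr":[0,0,-0.86],"delta_pos":[0.01,0.77,-0.07],"hand":1}
    - {"dr":[0,0,-0.86],"delta_pos":[-0.1,0.77,-0.07],"hand":1}
    - {"dr":[0,0,0],"delta_pos":[0,0,0],"hand":1}
  squeeze: 40

```text
time_s: 3.55
eef_pos: [472.4, 173.5, 333.9]
ee_rot: [0.003, 0.042, 0.999, -0.001]
force: [0.5, -0.2, -0.1]
grip_width: 1.005
```

```bash
python3 - <<'E'
from h import *
p,R,s=pose();print(np.round(p,1),np.round(R.as_matrix(),3).tolist(),np.round(s["joints"],2),s["time_s"])
snap("wrist","w1")
E
```

```text
[472.4 173.5 333.9] [[-0.996, 0.084, 0.005], [0.084, 0.996, -0.002], [-0.006, -0.002, -1.0]] [ 0.12  0.21  1.37 -0.    1.56 -1.37] 3.55
```

View pics/w1.png

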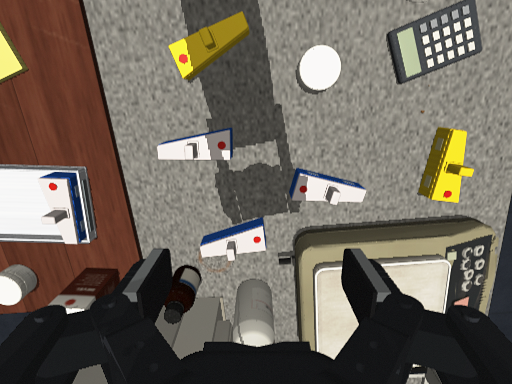

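The wrist view shows cassettes at (195,148), (327,187) and (233,242), cassette A in the tray at (65,207), and yellow look-alikes at (210,45) and (447,167).

```bash
python3 - <<'E'
from h import *
X,p,d=cloud("w1")
h=p.astype(int)
for c,z in[((195,148),0),((327,187),0),((233,242),0)]:
    c0=X[c[1],c[0]]
    m=(np.hypot(X[...,0]-c0[0],X[...,1]-c0[1])<75)&(X[...,2]>z+33)&(X[...,2]<z+47)&(h.min(-1)>120)
    m|=(np.hypot(X[...,0]-c0[0],X[...,1]-c0[1])<65)&(X[...,2]>z+33)&(X[...,2]<z+47)&(h[...,0]>130)&(h[...,1]<90)
    P=X[m];print(c,len(P),np.round(np.median(P,0),1));v=fitwedge(P,np.median(P[:,2]),5);print(np.round([v[0],v[1],np.degrees(v[2])],1))
    f=(np.hypot(X[...,0]-v[0],X[...,1]-v[1])<30)&(X[...,2]>z+66)&(X[...,2]<z+78)
    if f.sum(): print("fin",f.sum(),np.round((X[f].min(0)+X[f].max(0))/2,1),np.round(np.ptp(X[f],axis=0)),np.round(np.median(X[f],0),1))
E
```

```text
(195, 148) 1278 [456.7  91.9  40.3]
    [457.891  83.6    -1.66 ] 8.741
    [457.146  81.203   1.496] 1.814
[457.1  81.2  85.7]
fin 127 [457.8  81.2  69.9] [19. 13.  8.] [457.5  81.4  72. ]
(327, 187) 1178 [540.4 269.9  40.1]
    [540.355 278.9     1.235] 9.231
    [540.511 283.448   4.379] 2.413
[540.5 283.4 250.9]
fin 121 [541.9 282.   70.1] [21. 15.  8.] [540.8 281.9  71.9]
(233, 242) 1098 [619.6 134.5  40.1]
    [620.333 125.39   -1.516] 8.855
    [619.711 121.529   1.612] 1.178
[619.7 121.5  92.4]
fin 100 [621.1 120.7  70.2] [19. 13.  8.] [620.  121.4  71.8]
```

```bash
python3 - <<'E'
from h import *
plan([(457.3,81.3,120,175.7,7)],.6)
E
```

```text
7 [{"dr": [0.0, 0.0, -0.01], "delta_pos": [0.023, -0.262, 0.612], "hand": 0.6}, {"dr": [0.0, 0.01, -0.01], "delta_pos": [0.023, -0.262, 0.612], "hand": 0.6}, {"dr": [0.0, 0.0, -0.01], "delta_pos": [0.023, -0.262, 0.612], "hand": 0.6}, {"dr": [0.0, 0.01, -0.01], "delta_pos": [0.023, -0.262, 0.612], "hand": 0.6}, {"dr": [0.0, 0.0, -0.01], "delta_pos": [0.023, -0.261, 0.611], "hand": 0.6}, {"dr": [-0.01, 0.01, -0.01], "delta_pos": [0.023, -0.261, 0.612], "hand": 0.6}, {"dr": [0.0, 0.0, -0.01], "delta_pos": [0.023, -0.263, 0.611], "hand": 0.6}]
max 0.612 0.01
```

>>> servo_tool:
  motion:
    - {"dr":[0,0,0],"delta_pos":[0.02,-0.26,0.61],"hand":0.6}
    - {"dr":[0,0.01,-0.01],"delta_pos":[0.02,-0.26,0.61],"hand":0.6}
    - {"dr":[0,0,-0.01],"delta_pos":[0.02,-0.26,0.61],"hand":0.6}
    - {"dr":[0,0.01,-0.01],"delta_pos":[0.02,-0.26,0.61],"hand":0.6}
    - {"dr":[0,0,-0.01],"delta_pos":[0.02,-0.26,0.61],"hand":0.6}
    - {"dr":[0,0.01,-0.01],"delta_pos":[0.02,-0.26,0.6],"hand":0.6}
    - {"dr":[0,0,0],"delta_pos":[0.02,-0.2,0.5],"hand":0.6}
    - {"dr":[0,0,0],"delta_pos":[0,0,0],"hand":0.6}

```text
time_s: 4.6
eef_pos: [455.3, 75.3, 122.2]
ee_rot: [0.001, 0.049, 0.999, -0.002]
force: [-0.5, 0.0, 0.0]
grip_width: 0.597
```

```bash
python3 - <<'E'
from h import *
p,R,s=pose();print(np.round(p,1),np.round(s["dq"],3),R.as_rotvec())
snap("wrist","w2")
X,p,d=cloud("w2");h=p.astype(int)
m=(np.hypot(X[...,0]-457,X[...,1]-81)<75)&(abs(X[...,2]-40)<7)&(h.min(-1)>110);P=X[m]
v=fitwedge(P,np.median(P[:,2]),5);print(np.round([v[0],v[1],np.degrees(v[2])],1),np.median(P[:,2]))
f=(np.hypot(X[...,0]-v[0],X[...,1]-v[1])<25)&(X[...,2]>67)&(X[...,2]<78)
print("fin",f.sum(),np.round((X[f].min(0)+X[f].max(0))/2,1),np.round(np.ptp(X[f],axis=0)),np.round(np.median(X[f],0),1))
plan([(457.3,81.3,44,175.7,4)],.6)
E
```

```text
[455.3  75.3 122.2] [-0.002 -0.03  -0.031  0.002  0.011  0.007] [ 0.15262302  3.13507793 -0.00510791]
    [457.55   85.943  -1.65 ] 7.75
    [456.512  81.648   1.482] 0.662
[456.5  81.6  84.9] 40.1193272438249
fin 456 [457.7  81.   70.8] [20. 13.  7.] [456.9  81.1  71.9]
4 [{"dr": [0.0, 0.01, -0.03], "delta_pos": [-0.001, 0.03, 0.396], "hand": 0.6}, {"dr": [-0.01, 0.01, -0.03], "delta_pos": [-0.002, 0.03, 0.397], "hand": 0.6}, {"dr": [0.0, 0.01, -0.03], "delta_pos": [-0.003, 0.03, 0.397], "hand": 0.6}, {"dr": [-0.01, 0.0, -0.03], "delta_pos": [-0.004, 0.029, 0.396], "hand": 0.6}]
max 0.397 0.03
```

View pics/w2.png

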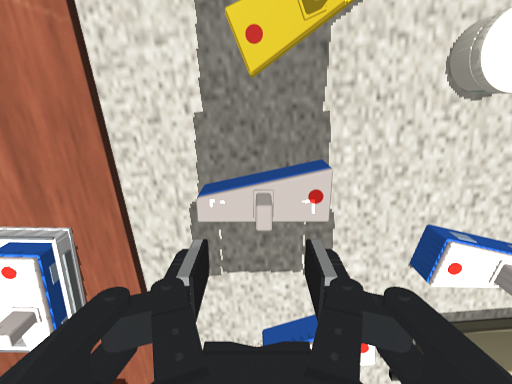

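>>> servo_tool:
  motion:
    - {"dr":[0,0,-0.03],"delta_pos":[0,0.06,0.4],"hand":0.6}
    - {"dr":[0,0,-0.03],"delta_pos":[0,0.03,0.4],"hand":0.6}
    - {"dr":[0,0,-0.02],"delta_pos":[0,0.02,0.36],"hand":0.6}
    - {"dr":[0,0.01,0],"delta_pos":[-0.01,0,0.25],"hand":0.6}
    - {"dr":[0,0,0],"delta_pos":[0,0,0],"hand":0.6}

```text
time_s: 5.28
eef_pos: [461.7, 80.9, 57.5]
ee_rot: [0.008, 0.043, 0.999, -0.002]
force: [0.3, -0.2, 0.1]
grip_width: 0.599
```

```bash
python3 - <<'E'
from h import *
p,R,s=pose();M=R.as_matrix();print(np.round(p,1),np.round(M,3).tolist(),np.degrees(np.arctan2(M[1,0],M[0,0])))
E
```

```text
[461.7  80.9  57.5] [[-0.996, 0.085, 0.015], [0.085, 0.996, -0.004], [-0.016, -0.003, -1.0]] 175.1214522937417
```

```bash
python3 - <<'E'
from h import *
plan([(457,81.2,44,175.2,3)],.6)
E
```

```text
3 [{"dr": [-0.01, 0.03, 0.0], "delta_pos": [0.033, -0.001, 0.09], "hand": 0.6}, {"dr": [0.0, 0.03, 0.0], "delta_pos": [0.033, 0.0, 0.089], "hand": 0.6}, {"dr": [-0.01, 0.03, -0.01], "delta_pos": [0.032, -0.001, 0.09], "hand": 0.6}]
max 0.09 0.03
```

>>> servo_tool:
  motion:
    - {"dr":[0,0.04,0],"delta_pos":[0.04,0,0.1],"hand":0.6}
    - {"dr":[0,0.03,0],"delta_pos":[0.03,0,0.1],"hand":0.6}
    - {"dr":[0,0.02,0],"delta_pos":[0.03,0,0.08],"hand":0.6}
    - {"dr":[0,0,0],"delta_pos":[0,0,0],"hand":0.6}

```text
time_s: 5.78
eef_pos: [457.5, 81.3, 44.2]
ee_rot: [0.001, 0.043, 0.999, -0.002]
force: [-0.2, -0.2, 0.2]
grip_width: 0.599
```

```bash
python3 - <<'E'
from h import *
p,R,s=pose();M=R.as_matrix();print(np.round(p,1),np.round(M,3).tolist(),np.degrees(np.arctan2(M[1,0],M[0,0])))
E
```

```text
[457.5  81.3  44.2] [[-0.996, 0.085, 0.001], [0.085, 0.996, -0.003], [-0.002, -0.003, -1.0]] 175.09984672597747
```

>>> servo_tool:
  motion:
    - {"dr":[0,0,0],"delta_pos":[0,0,0],"hand":0}
    - {"dr":[0,0,0],"delta_pos":[0,0,0],"hand":0}
    - {"dr":[0,0,0],"delta_pos":[0,0,0],"hand":0}
    - {"dr":[0,0,0],"delta_pos":[0,0,0],"hand":0}
    - {"dr":[0,0,0],"delta_pos":[0,0,-0.1],"hand":0}
    - {"dr":[0,0,0],"delta_pos":[0,0,-0.3],"hand":0}
    - {"dr":[0,0,0],"delta_pos":[0,0,-0.6],"hand":0}
    - {"dr":[0,0,0],"delta_pos":[0,0,-0.6],"hand":0}
    - {"dr":[0,0,0],"delta_pos":[0,0,-0.6],"hand":0}
  squeeze: 50

```text
time_s: 6.9
eef_pos: [455.7, 81.7, 156.3]
ee_rot: [-0.002, 0.043, 0.999, -0.001]
force: [0.1, 1.0, -1.6]
grip_width: 0.13
```

```bash
python3 - <<'E'
from h import *
p,R,s=pose();M=R.as_matrix();print(np.round(p,1),np.round(M,3).tolist(),s["grip_width"],s["joints"])
snap("wrist","w3")
E
```

```text
[455.7  81.7 156.3] [[-0.996, 0.085, -0.004], [0.085, 0.996, -0.003], [0.004, -0.003, -1.0]] 0.1303545830427332 [-0.07477926  0.25844678  1.78005986 -0.0034487   1.10734692 -1.55846756]
```

View pics/w3.png

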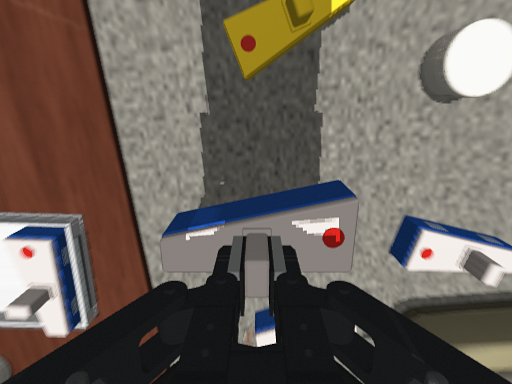

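```bash
python3 - <<'E'
from h import *
plan([(460,40,190,165,2),(512,-262,240,84,10)],0)
E
```

```text
12 [{"dr": [-0.01, 0.01, 0.51], "delta_pos": [-0.061, -0.414, -0.298], "hand": 0}, {"dr": [-0.01, 0.0, 0.5], "delta_pos": [-0.098, -0.406, -0.299], "hand": 0}, {"dr": [0.0, 0.0, 0.81], "delta_pos": [-0.257, -0.556, -0.1], "hand": 0}, {"dr": [0.0, 0.0, 0.81], "delta_pos": [-0.333, -0.515, -0.1], "hand": 0}, {"dr": [0.0, 0.0, 0.81], "delta_pos": [-0.402, -0.463, -0.1], "hand": 0}, {"dr": [0.0, 0.0, 0.81], "delta_pos": [-0.463, -0.402, -0.1], "hand": 0}, {"dr": [0.0, 0.0, 0.81], "delta_pos": [-0.515, -0.332, -0.1], "hand": 0}, {"dr": [0.0, 0.0, 0.81], "delta_pos": [-0.556, -0.256, -0.1], "hand": 0}, {"dr": [0.0, 0.0, 0.81], "delta_pos": [-0.587, -0.176, -0.1], "hand": 0}, {"dr": [0.0, 0.0, 0.81], "delta_pos": [-0.606, -0.091, -0.101], "hand": 0}, {"dr": [0.0, 0.0, 0.81], "delta_pos": [-0.613, -0.005, -0.1], "hand": 0}, {"dr": [0.0, 0.0, 0.81], "delta_pos": [-0.607, 0.082, -0.101], "hand": 0}]
max 0.613 0.81
```

>>> servo_tool:
  motion:
    - {"dr":[0,0,0.5],"delta_pos":[-0.06,-0.41,-0.3],"hand":0}
    - {"dr":[0,0,0.5],"delta_pos":[-0.1,-0.41,-0.3],"hand":0}
    - {"dr":[0,0,0.81],"delta_pos":[-0.26,-0.56,-0.1],"hand":0}
    - {"dr":[0,0,0.81],"delta_pos":[-0.33,-0.52,-0.1],"hand":0}
    - {"dr":[0,0,0.81],"delta_pos":[-0.4,-0.46,-0.1],"hand":0}
    - {"dr":[0,0,0.81],"delta_pos":[-0.46,-0.4,-0.1],"hand":0}
    - {"dr":[0,0,0.81],"delta_pos":[-0.52,-0.33,-0.1],"hand":0}
    - {"dr":[0,0,0.81],"delta_pos":[-0.56,-0.26,-0.1],"hand":0}
    - {"dr":[0,0,0.81],"delta_pos":[-0.59,-0.18,-0.1],"hand":0}
    - {"dr":[0,0,0.81],"delta_pos":[-0.6,-0.09,-0.1],"hand":0}
    - {"dr":[0,0,0.8],"delta_pos":[-0.6,0,-0.1],"hand":0}
    - {"dr":[0,0,0.6],"delta_pos":[-0.4,0.08,0],"hand":0}
    - {"dr":[0,0,0],"delta_pos":[0,0,0],"hand":0}
    - {"dr":[0,0,0],"delta_pos":[0,0,0],"hand":0}

```text
time_s: 8.7
eef_pos: [503.5, -261.1, 233.5]
ee_rot: [-0.002, 0.746, 0.666, -0.001]
force: [-0.1, 0.0, -1.1]
grip_width: 0.132
```

```bash
python3 - <<'E'
from h import *
p,R,s=pose();M=R.as_matrix();print(np.round(p,1),np.round(M,3).tolist(),s["grip_width"],np.round(s["joints"],2))
snap("wrist","w4")
E
```

```text
[ 503.5 -261.1  233.5] [[0.112, 0.994, -0.004], [0.994, -0.112, 0.001], [0.001, -0.004, -1.0]] 0.13155736725426093 [-0.68  0.41  1.36 -0.    1.38 -0.57]
```

View pics/w4.png

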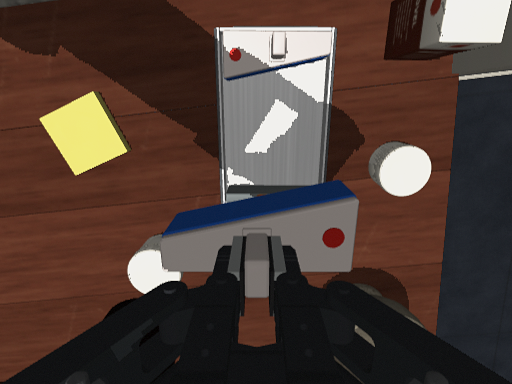

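```bash
python3 - <<'E'
from h import *
X,p,d=cloud("w4");h=p.astype(int)
m=(abs(X[...,0]-528)<80)&(X[...,1]>-225)&(X[...,1]<-95)&(X[...,2]>43)&(X[...,2]<56);P=X[m]
v=fitwedge(P,np.median(P[:,2]),5);print(np.round([v[0],v[1],np.degrees(v[2])],1),np.median(P[:,2]))
# wall tops: band z 25..35
m=(X[...,2]>26)&(X[...,2]<35)&(abs(X[...,0]-528)<90)&(X[...,1]>-300)&(X[...,1]<-100)
P=X[m];print(len(P),np.median(P[:,2]))
r=cv2.minAreaRect(P[:,:2].astype(np.float32));print(r)
# row-wise edges
L=[];Rr=[]
for v0 in range(30,185,3):
    c=np.where(m[v0])[0]
    if len(c)<4: continue
    l=c[c<270];q=c[c>=270]
    if len(l) and len(q): L.append([l.min(),v0,l.max()]);Rr.append([q.min(),v0,q.max()])
L=np.array(L);Rr=np.array(Rr)
from numpy import polyfit
for A in(L,Rr):
  for k in(0,2):
    Q=np.array([X[a[1],a[k]] for a in A]);
    c=polyfit(Q[:,1]+214,Q[:,0],1);e=Q[:,0]-np.polyval(c,Q[:,1]+214);g=abs(e)<2.5
    c=polyfit(Q[g,1]+214,Q[g,0],1)
    print("edge x at y=-214:",round(c[1],1),"slope deg",round(np.degrees(np.arctan(c[0])),2),g.sum(),len(g))
top=[X[min(np.where(m[:,u])[0]),u] for u in range(225,325,5) if m[:,u].any()]
top=np.array(top);c=polyfit(top[:,0]-528,top[:,1],1);print("far wall outer y at x=528",c[1],np.degrees(np.arctan(c[0])))
E
```

```text
[ 5.31946e+02 -1.36481e+02 -1.13000e-01] 7.102
    [ 535.701 -136.35     3.035] 0.703
[ 535.7 -136.3  173.9] 50.230154523826
2363 30.43424973985998
((528.66943359375, -209.3435821533203), (195.74148559570312, 129.2228546142578), 83.59140014648438)
edge x at y=-214: 463.9 slope deg 6.37 52 52
edge x at y=-214: 468.5 slope deg 6.46 24 52
edge x at y=-214: 587.6 slope deg 6.62 15 52
edge x at y=-214: 592.2 slope deg 6.43 51 52
far wall outer y at x=528 -112.32291730351163 -5.7099009531147
```

```bash
python3 - <<'E'
from h import *
plan([(532.4,-174.2,125,83.65,5)],0)
E
```

```text
5 [{"dr": [-0.01, 0.0, 0.0], "delta_pos": [0.358, 0.078, 0.434], "hand": 0}, {"dr": [0.0, 0.0, 0.0], "delta_pos": [0.358, 0.077, 0.434], "hand": 0}, {"dr": [-0.01, 0.0, 0.0], "delta_pos": [0.358, 0.077, 0.434], "hand": 0}, {"dr": [0.0, 0.0, 0.0], "delta_pos": [0.358, 0.077, 0.434], "hand": 0}, {"dr": [-0.01, 0.0, -0.01], "delta_pos": [0.357, 0.077, 0.434], "hand": 0}]
max 0.434 0.01
```

>>> servo_tool:
  motion:
    - {"dr":[0,0,0],"delta_pos":[0.36,0.08,0.43],"hand":0}
    - {"dr":[0,0,0],"delta_pos":[0.36,0.08,0.43],"hand":0}
    - {"dr":[-0.01,0,0],"delta_pos":[0.36,0.08,0.43],"hand":0}
    - {"dr":[0,0,0],"delta_pos":[0.36,0.08,0.4],"hand":0}
    - {"dr":[-0.01,0,0],"delta_pos":[0.3,0.06,0.3],"hand":0}
    - {"dr":[0,0,0],"delta_pos":[0,0,0],"hand":0}
    - {"dr":[0,0,0],"delta_pos":[0,0,0],"hand":0}

```text
time_s: 9.62
eef_pos: [531.8, -169.4, 132.8]
ee_rot: [0.0, 0.741, 0.671, 0.0]
force: [-0.4, -1.1, -1.0]
grip_width: 0.132
```

```bash
python3 - <<'E'
from h import *
p,R,s=pose();M=R.as_matrix();print(np.round(p,1),np.round(M,3).tolist(),np.degrees(np.arctan2(M[1,0],M[0,0])))
plan([(532.4,-174.2,62,83.65,5)],0)
snap("wrist","w5")
E
```

```text
[ 531.8 -169.4  132.8] [[0.099, 0.995, 0.001], [0.995, -0.099, -0.0], [-0.0, 0.001, -1.0]] 84.32170291210076
5 [{"dr": [0.0, 0.0, 0.01], "delta_pos": [-0.019, 0.004, 0.283], "hand": 0}, {"dr": [0.0, 0.0, 0.01], "delta_pos": [-0.019, 0.004, 0.283], "hand": 0}, {"dr": [0.0, 0.0, 0.02], "delta_pos": [-0.018, 0.004, 0.283], "hand": 0}, {"dr": [0.0, 0.0, 0.01], "delta_pos": [-0.019, 0.004, 0.283], "hand": 0}, {"dr": [0.0, 0.0, 0.02], "delta_pos": [-0.018, 0.005, 0.284], "hand": 0}]
max 0.284 0.02
```

View pics/w5.png

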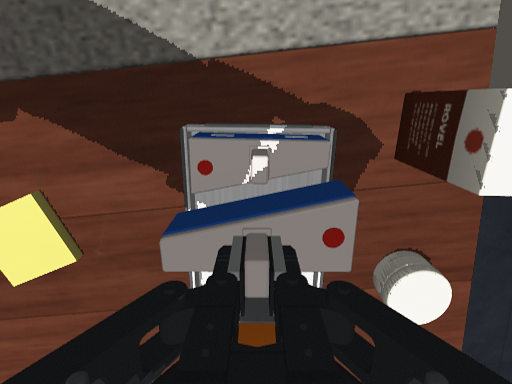

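```bash
python3 - <<'E'
from h import *
X,p,d=cloud("w5")
m=(abs(X[...,0]-535)<80)&(X[...,1]>-200)&(X[...,1]<-105)&(abs(X[...,2]-50)<6);P=X[m]
v=fitwedge(P,np.median(P[:,2]),5);print(np.round([v[0],v[1],np.degrees(v[2])],1),np.median(P[:,2]),len(P))
m=(X[...,2]>26)&(X[...,2]<35)&(abs(X[...,0]-535)<90)&(X[...,1]>-200)&(X[...,1]<-100)
P=X[m];print(cv2.minAreaRect(P[:,:2].astype(np.float32)))
for v0 in range(135,190,8):
    c=np.where(m[v0])[0]
    print(v0,np.round(X[v0,c.min()],1),np.round(X[v0,c.max()],1))
for u in range(200,325,25):
    c=np.where(m[:,u])[0]
    if len(c):print(u,np.round(X[c.min(),u],1),np.round(X[c.max(),u],1))
E
```

```text
[ 5.33752e+02 -1.35788e+02 -1.24000e-01] 7.141
    [ 538.394 -135.012    3.012] 0.606
[ 538.4 -135.   172.6] 50.242590529726414 5344
((535.61279296875, -147.71331787109375), (74.77445983886719, 129.17628479003906), 83.76158142089844)
135 [ 475.2 -112.3   30.6] [ 602.4 -124.9   31.1]
143 [ 473.8 -118.8   29.6] [ 601.4 -131.3   31.5]
151 [ 473.9 -125.2   31.4] [ 601.6 -138.1   30.3]
159 [ 473.7 -131.9   31.9] [ 600.4 -144.7   31. ]
167 [ 472.1 -138.9   30.5] [ 599.7 -151.7   30.1]
175 [ 471.9 -145.8   30.9] [ 598.5 -158.4   30.9]
183 [ 470.7 -152.7   31.3] [ 475.5 -154.5   26.5]
200 [ 492.5 -107.6   30.1] [ 492.1 -113.7   33.2]
225 [ 512.6 -109.7   28.4] [ 512.2 -115.7   32.7]
250 [ 532.9 -112.5   29.3] [ 532.4 -118.3   34.4]
275 [ 553.2 -114.4   30.6] [ 552.8 -121.1   28.2]
300 [ 573.7 -116.6   29.1] [ 572.5 -123.1   35. ]
```

>>> servo_tool:
  motion:
    - {"dr":[0,0,0.03],"delta_pos":[-0.04,0.01,0.25],"hand":0}
    - {"dr":[0,0,0.02],"delta_pos":[-0.03,0.01,0.28],"hand":0}
    - {"dr":[0,0,0.02],"delta_pos":[-0.01,0,0.28],"hand":0}
    - {"dr":[0,0,0],"delta_pos":[0,0,0.25],"hand":0}
    - {"dr":[0,0,0],"delta_pos":[0,0,0.1],"hand":0}
    - {"dr":[0,0,0],"delta_pos":[0,0,0],"hand":0}

```text
time_s: 10.42
eef_pos: [532.0, -175.1, 70.6]
ee_rot: [0.0, 0.746, 0.666, 0.0]
force: [0.2, 0.1, -0.8]
grip_width: 0.128
```

```bash
python3 - <<'E'
from h import *
p,R,s=pose();M=R.as_matrix();print(np.round(p,1),np.round(M,3).tolist(),np.degrees(np.arctan2(M[1,0],M[0,0])))
plan([(532.5,-173.2,55,83.65,4)],0)
E
```

```text
[ 532.  -175.1   70.6] [[0.114, 0.994, 0.0], [0.994, -0.114, -0.0], [-0.0, 0.0, -1.0]] 83.4761217338387
4 [{"dr": [0.0, 0.0, 0.0], "delta_pos": [0.01, 0.001, 0.078], "hand": 0}, {"dr": [0.0, 0.0, -0.01], "delta_pos": [0.01, 0.001, 0.078], "hand": 0}, {"dr": [0.0, 0.0, 0.0], "delta_pos": [0.009, 0.002, 0.078], "hand": 0}, {"dr": [0.0, 0.0, -0.01], "delta_pos": [0.01, 0.002, 0.078], "hand": 0}]
max 0.078 0.01
```

>>> servo_tool:
  motion:
    - {"dr":[0,0,0],"delta_pos":[0.01,0.01,0.1],"hand":0}
    - {"dr":[0,0,0],"delta_pos":[0.01,0,0.1],"hand":0}
    - {"dr":[0,0,0],"delta_pos":[0,0,0.08],"hand":0}
    - {"dr":[0,0,0],"delta_pos":[0,0,0.04],"hand":0}
    - {"dr":[0,0,0],"delta_pos":[0,0,0],"hand":0}

```text
time_s: 11.05
eef_pos: [533.4, -174.3, 54.6]
ee_rot: [0.001, 0.746, 0.666, 0.0]
force: [-0.8, 0.2, 0.5]
grip_width: 0.131
```

>>> servo_tool:
  motion:
    - {"dr":[0,0,0],"delta_pos":[0,0,0.01],"hand":0.3}
    - {"dr":[0,0,0],"delta_pos":[0,0,0],"hand":0.6}
    - {"dr":[0,0,0],"delta_pos":[0,0,0],"hand":0.6}
    - {"dr":[0,0,0],"delta_pos":[0,0,-0.3],"hand":0.6}
    - {"dr":[0,0,0],"delta_pos":[0,0,-0.8],"hand":0.6}
    - {"dr":[0,0,0],"delta_pos":[0,0,-0.8],"hand":0.6}
    - {"dr":[0,0,0],"delta_pos":[0,0,-0.6],"hand":0.6}

```text
time_s: 11.92
eef_pos: [532.7, -174.0, 184.7]
ee_rot: [0.001, 0.746, 0.666, 0.0]
force: [0.1, 0.5, -0.4]
grip_width: 0.6
```

```bash
python3 - <<'E'
from h import *
p,R,s=pose();M=R.as_matrix();print(np.round(p,1),np.degrees(np.arctan2(M[1,0],M[0,0])),s["time_s"])
snap("wrist","w6")
plan([(540.7,282.5,160,160.9,11)],.6)
E
```

```text
[ 532.7 -174.   184.7] 83.4799814380853 11.925
11 [{"dr": [0.0, 0.0, -0.7], "delta_pos": [0.827, -0.083, 0.049], "hand": 0.6}, {"dr": [0.0, 0.0, -0.7], "delta_pos": [0.831, 0.019, 0.049], "hand": 0.6}, {"dr": [0.0, 0.01, -0.7], "delta_pos": [0.823, 0.12, 0.049], "hand": 0.6}, {"dr": [0.0, 0.01, -0.71], "delta_pos": [0.802, 0.22, 0.05], "hand": 0.6}, {"dr": [0.0, 0.0, -0.7], "delta_pos": [0.769, 0.317, 0.052], "hand": 0.6}, {"dr": [0.0, 0.01, -0.71], "delta_pos": [0.724, 0.408, 0.052], "hand": 0.6}, {"dr": [0.0, 0.01, -0.7], "delta_pos": [0.668, 0.495, 0.053], "hand": 0.6}, {"dr": [0.01, 0.0, -0.71], "delta_pos": [0.603, 0.572, 0.054], "hand": 0.6}, {"dr": [0.0, 0.01, -0.7], "delta_pos": [0.527, 0.643, 0.053], "hand": 0.6}, {"dr": [0.01, 0.0, -0.71], "delta_pos": [0.445, 0.702, 0.053], "hand": 0.6}, {"dr": [0.0, 0.01, -0.7], "delta_pos": [0.356, 0.752, 0.052], "hand": 0.6}]
max 0.831 0.71
```

View pics/w6.png

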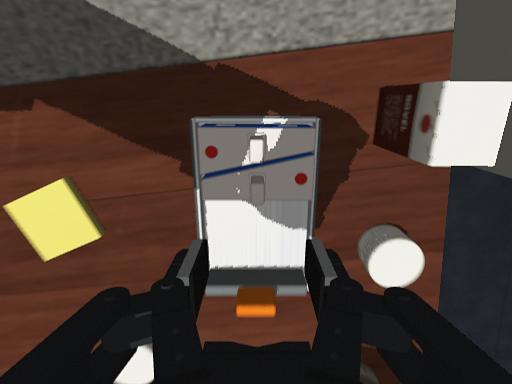

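The wrist view shows B flat against A, with red dots at (211,152) and (301,178) on opposite ends and a small gap. Now for the next cassette.

>>> servo_tool:
  motion:
    - {"dr":[0,0,-0.7],"delta_pos":[0.83,-0.08,0.05],"hand":0.6}
    - {"dr":[0,0,-0.7],"delta_pos":[0.83,0.02,0.05],"hand":0.6}
    - {"dr":[0,0,-0.7],"delta_pos":[0.82,0.12,0.05],"hand":0.6}
    - {"dr":[0,0,-0.7],"delta_pos":[0.8,0.22,0.05],"hand":0.6}
    - {"dr":[0,0,-0.7],"delta_pos":[0.77,0.32,0.05],"hand":0.6}
    - {"dr":[0,0,-0.7],"delta_pos":[0.72,0.41,0.05],"hand":0.6}
    - {"dr":[0,0,-0.7],"delta_pos":[0.67,0.5,0.05],"hand":0.6}
    - {"dr":[0,0,-0.7],"delta_pos":[0.6,0.57,0.05],"hand":0.6}
    - {"dr":[0,0,-0.7],"delta_pos":[0.53,0.64,0.05],"hand":0.6}
    - {"dr":[0,0,-0.7],"delta_pos":[0.44,0.7,0.05],"hand":0.6}
    - {"dr":[0,0,-0.6],"delta_pos":[0.2,0.4,0.05],"hand":0.6}
    - {"dr":[0,0,0],"delta_pos":[0,0,0],"hand":0.6}
    - {"dr":[0,0,0],"delta_pos":[0,0,0],"hand":0.6}

```text
time_s: 13.6
eef_pos: [535.5, 275.7, 170.9]
ee_rot: [0.013, 0.158, 0.987, -0.001]
force: [-0.8, 0.4, -0.1]
grip_width: 0.599
```

```bash
cat >> h.py <<'E'
def look(name,c,z=0,r=75):
    snap("wrist",name);X,p,d=cloud(name);h=p.astype(int)
    D=np.hypot(X[...,0]-c[0],X[...,1]-c[1])
    m=(D<r)&(abs(X[...,2]-40-z)<7)&((h.min(-1)>100)|((h[...,0]>120)&(h[...,1]<90)));P=X[m]
    v=fitwedge(P,np.median(P[:,2]),5);print(np.round([v[0],v[1],np.degrees(v[2])],1),np.median(P[:,2]),len(P))
    f=(np.hypot(X[...,0]-v[0],X[...,1]-v[1])<25)&(X[...,2]>z+67)&(X[...,2]<z+78)
    if f.sum():print("fin",f.sum(),np.round((X[f].min(0)+X[f].max(0))/2,1),np.round(np.median(X[f],0),1))
def st():
    p,R,s=pose();M=R.as_matrix();print(np.round(p,1),"yaw",round(np.degrees(np.arctan2(M[1,0],M[0,0])),2),"z",np.round(M[:,2],3),"F",np.round(s["force"],1),s["grip_width"],s["time_s"])
E
python3 - <<'E'
from h import *
st();look("w7",(540.7,282.5));plan([(540.7,282.5,75,160.9,5)],.6)
E
```

```text
[535.5 275.7 170.9] yaw 161.81 z [ 0.025 -0.007 -1.   ] F [-0.8  0.4 -0.1] 0.5989040344636715 13.6
    [540.278 283.807  -1.904] 0.637
    [540.162 278.848   1.237] 7.658
[ 540.3  283.8 -109.1] 40.18080432112839 3353
fin 305 [541.7 282.6  70.8] [540.9 283.   71.9]
5 [{"dr": [0.0, 0.03, 0.02], "delta_pos": [-0.001, 0.032, 0.384], "hand": 0.6}, {"dr": [0.0, 0.03, 0.02], "delta_pos": [-0.003, 0.032, 0.384], "hand": 0.6}, {"dr": [0.0, 0.03, 0.02], "delta_pos": [-0.005, 0.032, 0.384], "hand": 0.6}, {"dr": [0.01, 0.03, 0.02], "delta_pos": [-0.006, 0.032, 0.384], "hand": 0.6}, {"dr": [0.0, 0.03, 0.01], "delta_pos": [-0.009, 0.033, 0.383], "hand": 0.6}]
max 0.384 0.03
```

View pics/w7.png

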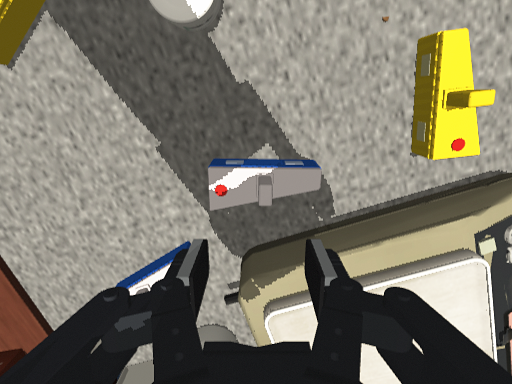

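```bash
python3 - <<'E'
from h import *
X,p,d=cloud("w7");print(np.round(X[300,330]),np.round(X[230,350]),np.round(X[190,480]),np.round(X[262,255]))
plan([(540.7,283,70,160.9,5)],.6)
E
```

```text
[532. 305. 227.] [615. 351.  41.] [614. 482.  37.] [614. 249.  51.]
5 [{"dr": [0.0, 0.03, 0.02], "delta_pos": [0.0, 0.034, 0.404], "hand": 0.6}, {"dr": [0.0, 0.03, 0.02], "delta_pos": [-0.002, 0.034, 0.404], "hand": 0.6}, {"dr": [0.0, 0.03, 0.02], "delta_pos": [-0.004, 0.034, 0.404], "hand": 0.6}, {"dr": [0.01, 0.03, 0.02], "delta_pos": [-0.006, 0.034, 0.404], "hand": 0.6}, {"dr": [0.0, 0.03, 0.01], "delta_pos": [-0.007, 0.034, 0.403], "hand": 0.6}]
max 0.404 0.03
```

Scale clear (edge at x≈605, low). Descend.

>>> servo_tool:
  motion:
    - {"dr":[0,0.04,0.03],"delta_pos":[0,0.05,0.4],"hand":0.6}
    - {"dr":[0,0.04,0.02],"delta_pos":[0,0.04,0.4],"hand":0.6}
    - {"dr":[0,0.03,0.02],"delta_pos":[0,0.04,0.4],"hand":0.6}
    - {"dr":[0,0.03,0.02],"delta_pos":[0,0.03,0.38],"hand":0.6}
    - {"dr":[0,0.01,0],"delta_pos":[0,0.01,0.26],"hand":0.6}
    - {"dr":[0,0,0],"delta_pos":[0,0,0],"hand":0.6}

```text
time_s: 14.4
eef_pos: [539.3, 281.7, 70.6]
ee_rot: [-0.003, 0.169, 0.986, 0.0]
force: [0.3, 0.8, 1.0]
grip_width: 0.6
```

```bash
python3 - <<'E'
from h import *
st();plan([(540.8,283,44,160.9,4)],.6)
E
```

```text
[539.3 281.7  70.6] yaw 160.58 z [-0.005  0.001 -1.   ] F [0.3 0.8 1. ] 0.5997051115430891 14.4
4 [{"dr": [0.0, -0.01, -0.01], "delta_pos": [-0.006, 0.009, 0.133], "hand": 0.6}, {"dr": [0.0, -0.01, -0.01], "delta_pos": [-0.005, 0.009, 0.133], "hand": 0.6}, {"dr": [0.0, 0.0, -0.01], "delta_pos": [-0.005, 0.008, 0.133], "hand": 0.6}, {"dr": [0.0, -0.01, 0.0], "delta_pos": [-0.006, 0.009, 0.133], "hand": 0.6}]
max 0.133 0.01
```

>>> servo_tool:
  motion:
    - {"dr":[0,-0.01,-0.02],"delta_pos":[-0.01,0.02,0.16],"hand":0.6}
    - {"dr":[0,-0.01,-0.01],"delta_pos":[-0.01,0.01,0.16],"hand":0.6}
    - {"dr":[0,0,0],"delta_pos":[0,0,0.12],"hand":0.6}
    - {"dr":[0,0,0],"delta_pos":[0,0,0.08],"hand":0.6}
    - {"dr":[0,0,0],"delta_pos":[0,0,0],"hand":0.6}

```text
time_s: 15.02
eef_pos: [541.5, 283.2, 44.3]
ee_rot: [0.001, 0.166, 0.986, 0.0]
force: [0.1, -1.1, 0.3]
grip_width: 0.597
```

```bash
python3 - <<'E'
from h import *
st()
E
```

```text
[541.5 283.2  44.3] yaw 160.92 z [ 0.001  0.001 -1.   ] F [ 0.1 -1.1  0.3] 0.5965445421775403 15.025
```

>>> servo_tool:
  motion:
    - {"dr":[0,0,0],"delta_pos":[0,0,0],"hand":0}
    - {"dr":[0,0,0],"delta_pos":[0,0,0],"hand":0}
    - {"dr":[0,0,0],"delta_pos":[0,0,0],"hand":0}
    - {"dr":[0,0,0],"delta_pos":[0,0,0],"hand":0}
    - {"dr":[0,0,0],"delta_pos":[0,0,-0.1],"hand":0}
    - {"dr":[0,0,0],"delta_pos":[0,0,-0.3],"hand":0}
    - {"dr":[0,0,0],"delta_pos":[0,0,-0.6],"hand":0}
    - {"dr":[0,0,0],"delta_pos":[0,0,-0.6],"hand":0}
    - {"dr":[0,0,0],"delta_pos":[0,0,-0.6],"hand":0}
  squeeze: 50

```text
time_s: 16.15
eef_pos: [540.4, 282.9, 158.9]
ee_rot: [-0.001, 0.166, 0.986, -0.0]
force: [0.1, -0.8, -2.1]
grip_width: 0.128
```

```bash
python3 - <<'E'
from h import *
st();plan([(528.3,-211,160,83.65,12)],0)
E
```

```text
[540.4 282.9 158.9] yaw 160.92 z [-0.001  0.    -1.   ] F [ 0.1 -0.8 -2.1] 0.1277439442852283 16.15
12 [{"dr": [0.0, 0.0, 0.64], "delta_pos": [-0.25, -0.784, -0.002], "hand": 0}, {"dr": [0.0, 0.0, 0.64], "delta_pos": [-0.336, -0.752, -0.002], "hand": 0}, {"dr": [0.0, 0.0, 0.64], "delta_pos": [-0.418, -0.71, -0.002], "hand": 0}, {"dr": [0.0, 0.0, 0.65], "delta_pos": [-0.494, -0.659, -0.002], "hand": 0}, {"dr": [0.0, 0.0, 0.64], "delta_pos": [-0.565, -0.598, -0.002], "hand": 0}, {"dr": [0.0, 0.0, 0.65], "delta_pos": [-0.629, -0.532, -0.002], "hand": 0}, {"dr": [0.0, 0.0, 0.64], "delta_pos": [-0.685, -0.457, -0.002], "hand": 0}, {"dr": [0.0, 0.0, 0.65], "delta_pos": [-0.731, -0.378, -0.002], "hand": 0}, {"dr": [0.0, 0.0, 0.64], "delta_pos": [-0.77, -0.293, -0.002], "hand": 0}, {"dr": [0.0, 0.0, 0.65], "delta_pos": [-0.797, -0.205, -0.002], "hand": 0}, {"dr": [0.0, 0.0, 0.64], "delta_pos": [-0.815, -0.113, -0.001], "hand": 0}, {"dr": [-0.01, 0.0, 0.65], "delta_pos": [-0.823, -0.022, -0.002], "hand": 0}]
max 0.823 0.65
```

>>> servo_tool:
  motion:
    - {"dr":[0,0,0.64],"delta_pos":[-0.25,-0.78,-0.1],"hand":0}
    - {"dr":[0,0,0.64],"delta_pos":[-0.34,-0.75,-0.1],"hand":0}
    - {"dr":[0,0,0.64],"delta_pos":[-0.42,-0.71,0],"hand":0}
    - {"dr":[0,0,0.64],"delta_pos":[-0.49,-0.66,0],"hand":0}
    - {"dr":[0,0,0.64],"delta_pos":[-0.56,-0.6,0],"hand":0}
    - {"dr":[0,0,0.64],"delta_pos":[-0.63,-0.53,0],"hand":0}
    - {"dr":[0,0,0.64],"delta_pos":[-0.68,-0.46,0],"hand":0}
    - {"dr":[0,0,0.64],"delta_pos":[-0.73,-0.38,0],"hand":0}
    - {"dr":[0,0,0.64],"delta_pos":[-0.77,-0.29,0],"hand":0}
    - {"dr":[0,0,0.64],"delta_pos":[-0.8,-0.2,0],"hand":0}
    - {"dr":[0,0,0.64],"delta_pos":[-0.7,-0.11,0],"hand":0}
    - {"dr":[0,0,0.5],"delta_pos":[-0.4,-0.02,0],"hand":0}
    - {"dr":[0,0,0],"delta_pos":[0,0,0],"hand":0}
    - {"dr":[0,0,0],"delta_pos":[0,0,0],"hand":0}

```text
time_s: 17.9
eef_pos: [521.2, -197.2, 186.0]
ee_rot: [0.007, 0.748, 0.664, 0.006]
force: [0.2, 0.7, -1.6]
grip_width: 0.132
```

```bash
python3 - <<'E'
from h import *
st();look("w8",(533,-174),10,60);plan([(528.3,-211,75,83.65,5)],0)
E
```

```text
[ 521.2 -197.2  186. ] yaw 83.18 z [ 0.018 -0.002 -1.   ] F [ 0.2  0.7 -1.6] 0.13180073450591878 17.9
    [ 5.28596e+02 -1.59035e+02 -1.13000e-01] 48.526
    [ 543.3   -160.999    2.806] 48.224
[ 543.3 -161.   160.8] 50.27593021719002 6091
fin 478 [ 535.5 -160.    80.7] [ 535.5 -167.8   82. ]
5 [{"dr": [0.02, 0.0, -0.01], "delta_pos": [-0.052, 0.026, 0.445], "hand": 0}, {"dr": [0.02, 0.0, -0.01], "delta_pos": [-0.052, 0.028, 0.445], "hand": 0}, {"dr": [0.02, 0.0, -0.01], "delta_pos": [-0.051, 0.029, 0.444], "hand": 0}, {"dr": [0.02, 0.0, -0.01], "delta_pos": [-0.052, 0.03, 0.445], "hand": 0}, {"dr": [0.03, 0.0, -0.01], "delta_pos": [-0.052, 0.032, 0.444], "hand": 0}]
max 0.445 0.03
```

View pics/w8.png

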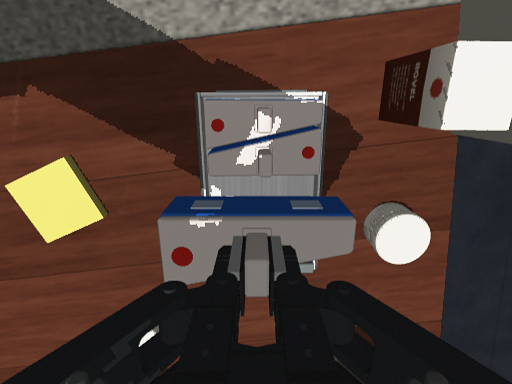

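>>> servo_tool:
  motion:
    - {"dr":[0.03,0,-0.02],"delta_pos":[-0.07,0.04,0.45],"hand":0}
    - {"dr":[0.03,0,-0.01],"delta_pos":[-0.07,0.04,0.45],"hand":0}
    - {"dr":[0.02,0,-0.01],"delta_pos":[-0.06,0.03,0.44],"hand":0}
    - {"dr":[0.02,0,-0.01],"delta_pos":[-0.05,0.02,0.4],"hand":0}
    - {"dr":[0,0,0],"delta_pos":[-0.03,0.01,0.22],"hand":0}
    - {"dr":[0,0,0],"delta_pos":[0,0,0],"hand":0}
    - {"dr":[0,0,0],"delta_pos":[0,0,0],"hand":0}

```text
time_s: 18.82
eef_pos: [530.3, -209.8, 93.4]
ee_rot: [0.005, 0.74, 0.672, -0.0]
force: [-0.2, -0.4, -2.4]
grip_width: 0.136
```

```bash
python3 - <<'E'
from h import *
st();plan([(528.2,-212,55,83.65,4)],0)
E
```

```text
[ 530.3 -209.8   93.4] yaw 84.51 z [ 0.006 -0.008 -1.   ] F [-0.2 -0.4 -2.4] 0.13563719440357452 18.825
4 [{"dr": [0.01, 0.01, 0.02], "delta_pos": [-0.01, -0.011, 0.192], "hand": 0}, {"dr": [0.01, 0.01, 0.02], "delta_pos": [-0.011, -0.01, 0.192], "hand": 0}, {"dr": [0.01, 0.01, 0.02], "delta_pos": [-0.011, -0.01, 0.192], "hand": 0}, {"dr": [0.01, 0.01, 0.03], "delta_pos": [-0.012, -0.01, 0.192], "hand": 0}]
max 0.192 0.03
```

>>> servo_tool:
  motion:
    - {"dr":[0.02,0.02,0.03],"delta_pos":[-0.02,-0.02,0.16],"hand":0}
    - {"dr":[0.02,0.01,0.03],"delta_pos":[-0.02,-0.02,0.16],"hand":0}
    - {"dr":[0.01,0.01,0.02],"delta_pos":[-0.01,-0.01,0.1],"hand":0}
    - {"dr":[0,0,0],"delta_pos":[0,0,0],"hand":0}

```text
time_s: 19.32
eef_pos: [530.5, -218.5, 88.0]
ee_rot: [0.01, 0.743, 0.669, -0.003]
force: [-0.3, 0.9, -2.0]
grip_width: 0.127
```

```bash
python3 - <<'E'
from h import *
st();plan([(528.2,-212,55,83.65,3)],0);snap("wrist","w9")
E
```

```text
[ 530.5 -218.5   88. ] yaw 83.96 z [ 0.009 -0.019 -1.   ] F [-0.3  0.9 -2. ] 0.12730481072108304 19.325
3 [{"dr": [0.02, 0.03, 0.01], "delta_pos": [0.045, -0.022, 0.219], "hand": 0}, {"dr": [0.02, 0.04, 0.01], "delta_pos": [0.044, -0.021, 0.22], "hand": 0}, {"dr": [0.02, 0.03, 0.01], "delta_pos": [0.043, -0.021, 0.22], "hand": 0}]
max 0.22 0.04
```

View pics/w9.png

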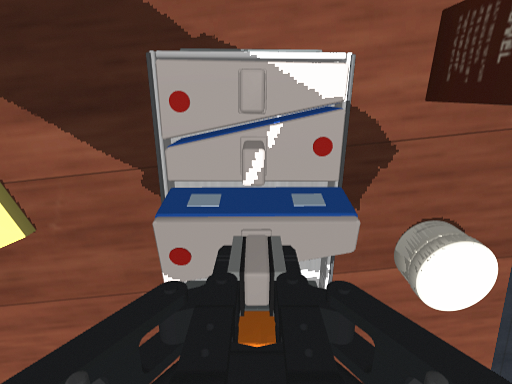

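>>> servo_tool:
  motion:
    - {"dr":[0,0,0],"delta_pos":[0,0,0],"hand":0}

```text
time_s: 19.5
eef_pos: [530.5, -217.9, 87.3]
ee_rot: [0.009, 0.743, 0.669, -0.003]
force: [0.5, -0.6, -2.1]
grip_width: 0.132
```

```bash
python3 - <<'E'
from h import *
st();p,R,s=pose();print(np.round(s["dq"],3),np.round(s["tau"],1),np.round(s["joints"],3));plan([(528.2,-212,65,83.65,4)],0)
E
```

```text
[ 530.5 -217.9   87.3] yaw 83.99 z [ 0.009 -0.018 -1.   ] F [ 0.5 -0.6 -2.1] 0.13218634555850078 19.5
[ 0.003 -0.004 -0.002 -0.001  0.003 -0.   ] [ -0.1 -50.4 -23.5  -0.   -0.   -0. ] [-0.589  0.557  1.533 -0.012  1.034 -0.479]
4 [{"dr": [0.01, 0.02, 0.01], "delta_pos": [0.03, -0.015, 0.111], "hand": 0}, {"dr": [0.02, 0.03, 0.01], "delta_pos": [0.03, -0.015, 0.111], "hand": 0}, {"dr": [0.01, 0.02, 0.01], "delta_pos": [0.029, -0.015, 0.111], "hand": 0}, {"dr": [0.02, 0.03, 0.0], "delta_pos": [0.028, -0.016, 0.111], "hand": 0}]
max 0.111 0.03
```

>>> servo_tool:
  motion:
    - {"dr":[0.02,0.04,0.01],"delta_pos":[0.05,-0.02,0.12],"hand":0}
    - {"dr":[0.02,0.03,0.01],"delta_pos":[0.03,-0.02,0.12],"hand":0}
    - {"dr":[0.01,0.02,0],"delta_pos":[0.02,-0.01,0.1],"hand":0}
    - {"dr":[0,0,0],"delta_pos":[0,0,0],"hand":0}

```text
time_s: 20.0
eef_pos: [528.1, -212.1, 67.2]
ee_rot: [-0.001, 0.744, 0.668, -0.0]
force: [-0.4, -0.7, -3.0]
grip_width: 0.127
```

```bash
python3 - <<'E'
from h import *
st();plan([(528.2,-212,65,83.65,3)],0)
E
```

```text
[ 528.1 -212.1   67.2] yaw 83.81 z [-0.001  0.001 -1.   ] F [-0.4 -0.7 -3. ] 0.12734221209141297 20.0
3 [{"dr": [0.0, 0.0, 0.01], "delta_pos": [0.001, 0.0, 0.015], "hand": 0}, {"dr": [0.0, 0.0, 0.0], "delta_pos": [0.001, 0.0, 0.015], "hand": 0}, {"dr": [-0.01, 0.0, 0.01], "delta_pos": [0.001, 0.001, 0.015], "hand": 0}]
max 0.015 0.01
```

Well aligned and inside the walls. Final lowering and release.

>>> servo_tool:
  motion:
    - {"dr":[0,0,0.02],"delta_pos":[0,0,0.1],"hand":0}
    - {"dr":[0,0,0],"delta_pos":[0,0,0.08],"hand":0}
    - {"dr":[0,0,0],"delta_pos":[0,0,0.06],"hand":0}
    - {"dr":[0,0,0],"delta_pos":[0,0,0],"hand":0}

```text
time_s: 20.5
eef_pos: [528.2, -212.1, 54.5]
ee_rot: [-0.001, 0.745, 0.667, -0.0]
force: [0.2, -1.3, -1.0]
grip_width: 0.127
```

```bash
python3 - <<'E'
from h import *
st()
E
```

```text
[ 528.2 -212.1   54.5] yaw 83.61 z [-0.001  0.001 -1.   ] F [ 0.2 -1.3 -1. ] 0.12652828032658758 20.5
```

>>> servo_tool:
  motion:
    - {"dr":[0,0,0],"delta_pos":[0,0,0.01],"hand":0.3}
    - {"dr":[0,0,0],"delta_pos":[0,0,0],"hand":0.6}
    - {"dr":[0,0,0],"delta_pos":[0,0,0],"hand":0.6}
    - {"dr":[0,0,0],"delta_pos":[0,0,-0.3],"hand":0.6}
    - {"dr":[0,0,0],"delta_pos":[0,0,-0.8],"hand":0.6}
    - {"dr":[0,0,0],"delta_pos":[0,0,-0.8],"hand":0.6}
    - {"dr":[0,0,0],"delta_pos":[0,0,-0.6],"hand":0.6}

```text
time_s: 21.38
eef_pos: [527.9, -211.6, 184.7]
ee_rot: [-0.001, 0.746, 0.666, 0.0]
force: [-0.2, -1.0, -0.4]
grip_width: 0.6
```

```bash
python3 - <<'E'
from h import *
st();snap("wrist","w10");plan([(560,-60,200,105,3),(617,121.4,170,182,10)],.6)
E
```

```text
[ 527.9 -211.6  184.7] yaw 83.59 z [-0.002  0.002 -1.   ] F [-0.2 -1.  -0.4] 0.5996515347534908 21.375
13 [{"dr": [0.01, 0.0, -0.71], "delta_pos": [1.032, 0.092, -0.076], "hand": 0.6}, {"dr": [0.0, 0.0, -0.71], "delta_pos": [1.014, 0.218, -0.076], "hand": 0.6}, {"dr": [0.01, 0.01, -0.72], "delta_pos": [0.978, 0.342, -0.076], "hand": 0.6}, {"dr": [0.0, 0.0, -0.77], "delta_pos": [0.321, 0.204, 0.06], "hand": 0.6}, {"dr": [0.0, 0.0, -0.77], "delta_pos": [0.291, 0.245, 0.06], "hand": 0.6}, {"dr": [0.0, 0.0, -0.77], "delta_pos": [0.255, 0.282, 0.06], "hand": 0.6}, {"dr": [0.0, 0.0, -0.77], "delta_pos": [0.215, 0.314, 0.06], "hand": 0.6}, {"dr": [0.0, 0.0, -0.77], "delta_pos": [0.171, 0.34, 0.06], "hand": 0.6}, {"dr": [0.0, 0.0, -0.77], "delta_pos": [0.124, 0.359, 0.06], "hand": 0.6}, {"dr": [0.0, 0.0, -0.77], "delta_pos": [0.075, 0.373, 0.06], "hand": 0.6}, {"dr": [0.0, 0.0, -0.77], "delta_pos": [0.024, 0.38, 0.06], "hand": 0.6}, {"dr": [0.0, 0.0, -0.77], "delta_pos": [-0.027, 0.379, 0.06], "hand": 0.6}, {"dr": [0.0, 0.0, -0.77], "delta_pos": [-0.077, 0.372, 0.06], "hand": 0.6}]
max 1.032 0.77
```

View pics/w10.png

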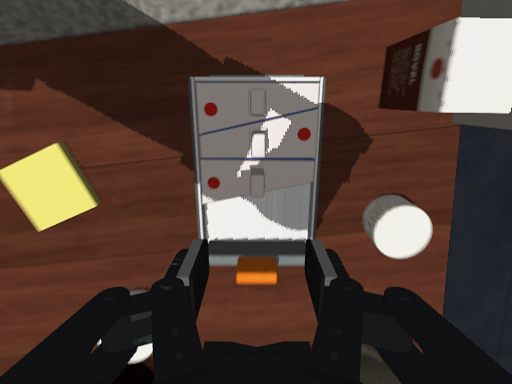

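Three are in, head to tail, with red dots at (210,108), (304,134) and (213,182). On to the last loose one.

```bash
python3 - <<'E'
from h import *
plan([(540,-100,190,105,3),(617,119,170,181,9)],.6)
E
```

```text
12 [{"dr": [0.01, 0.0, -0.71], "delta_pos": [0.753, -0.011, -0.009], "hand": 0.6}, {"dr": [0.0, 0.0, -0.71], "delta_pos": [0.748, 0.082, -0.009], "hand": 0.6}, {"dr": [0.01, 0.01, -0.72], "delta_pos": [0.733, 0.173, -0.01], "hand": 0.6}, {"dr": [0.0, 0.0, -0.84], "delta_pos": [0.426, 0.291, 0.044], "hand": 0.6}, {"dr": [0.0, 0.0, -0.84], "delta_pos": [0.379, 0.35, 0.044], "hand": 0.6}, {"dr": [0.0, 0.0, -0.85], "delta_pos": [0.323, 0.402, 0.045], "hand": 0.6}, {"dr": [0.0, 0.0, -0.84], "delta_pos": [0.26, 0.445, 0.044], "hand": 0.6}, {"dr": [0.0, 0.0, -0.85], "delta_pos": [0.193, 0.479, 0.045], "hand": 0.6}, {"dr": [0.0, 0.0, -0.84], "delta_pos": [0.12, 0.502, 0.044], "hand": 0.6}, {"dr": [0.0, 0.0, -0.85], "delta_pos": [0.045, 0.514, 0.045], "hand": 0.6}, {"dr": [0.0, 0.0, -0.84], "delta_pos": [-0.032, 0.515, 0.044], "hand": 0.6}, {"dr": [0.0, 0.0, -0.85], "delta_pos": [-0.106, 0.504, 0.045], "hand": 0.6}]
max 0.753 0.85
```

>>> servo_tool:
  motion:
    - {"dr":[0,0,-0.71],"delta_pos":[0.75,0,-0.01],"hand":0.6}
    - {"dr":[0,0,-0.71],"delta_pos":[0.75,0.08,-0.01],"hand":0.6}
    - {"dr":[0,0,-0.72],"delta_pos":[0.73,0.17,0],"hand":0.6}
    - {"dr":[0,0,-0.84],"delta_pos":[0.43,0.29,0.02],"hand":0.6}
    - {"dr":[0,0,-0.84],"delta_pos":[0.38,0.35,0.02],"hand":0.6}
    - {"dr":[0,0,-0.84],"delta_pos":[0.32,0.4,0.02],"hand":0.6}
    - {"dr":[0,0,-0.84],"delta_pos":[0.26,0.45,0.02],"hand":0.6}
    - {"dr":[0,0,-0.84],"delta_pos":[0.19,0.48,0.02],"hand":0.6}
    - {"dr":[0,0,-0.84],"delta_pos":[0.12,0.5,0.02],"hand":0.6}
    - {"dr":[0,0,-0.84],"delta_pos":[0.05,0.51,0.02],"hand":0.6}
    - {"dr":[0,0,-0.84],"delta_pos":[-0.03,0.45,0.02],"hand":0.6}
    - {"dr":[0,0,-0.84],"delta_pos":[-0.05,0.3,0],"hand":0.6}
    - {"dr":[0,0,0],"delta_pos":[0,0,0],"hand":0.6}
    - {"dr":[0,0,0],"delta_pos":[0,0,0],"hand":0.6}

```text
time_s: 23.18
eef_pos: [609.2, 117.3, 195.7]
ee_rot: [0.01, -0.031, 0.999, -0.003]
force: [0.5, -0.8, 0.3]
grip_width: 0.602
```

```bash
python3 - <<'E'
from h import *
st();look("w11",(620,121.4));plan([(620.2,121.2,75,182,6)],.6)
E
```

```text
[609.2 117.3 195.7] yaw -176.47 z [ 0.02  -0.006 -1.   ] F [ 0.5 -0.8  0.3] 0.601871773730173 23.175
    [620.375 125.236  -1.522] 7.511
    [619.969 121.102   1.611] 0.513
[620.  121.1  92.3] 40.180778794203434 2865
fin 244 [621.4 120.8  70.8] [620.7 120.8  71.9]
6 [{"dr": [-0.01, 0.02, 0.03], "delta_pos": [-0.029, 0.014, 0.403], "hand": 0.6}, {"dr": [-0.01, 0.02, 0.02], "delta_pos": [-0.031, 0.013, 0.403], "hand": 0.6}, {"dr": [0.0, 0.02, 0.03], "delta_pos": [-0.032, 0.012, 0.403], "hand": 0.6}, {"dr": [-0.01, 0.02, 0.02], "delta_pos": [-0.033, 0.013, 0.402], "hand": 0.6}, {"dr": [0.0, 0.02, 0.03], "delta_pos": [-0.035, 0.012, 0.403], "hand": 0.6}, {"dr": [-0.01, 0.01, 0.02], "delta_pos": [-0.036, 0.012, 0.402], "hand": 0.6}]
max 0.403 0.03
```

View pics/w11.png

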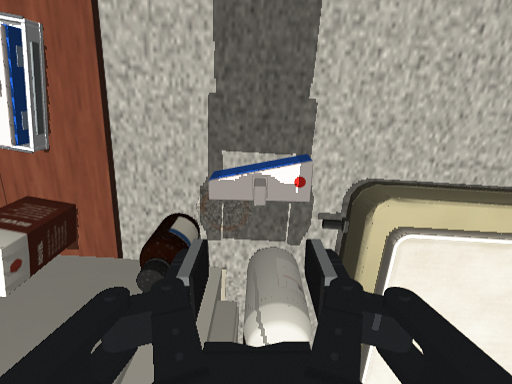

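```bash
python3 - <<'E'
from h import *
for n in("scene0","side0"):
    X,p,d=cloud(n)
    m=(X[...,0]>640)&(X[...,0]<800)&(abs(X[...,1]-110)<120)&(X[...,2]>50)
    P=X[m]
    for a in range(640,800,20):
        q=P[(P[:,0]>=a)&(P[:,0]<a+20)]
        if len(q)>3:print(n,a,len(q),np.round(np.percentile(q,[3,97],axis=0)).tolist())
X,p,d=cloud("w11")
print([np.round(X[v,u]).tolist() for v,u in((260,275),(290,270),(280,230),(245,180),(220,330))])
E
```

```text
scene0 640 5 [[646.0, 224.0, 76.0], [655.0, 230.0, 81.0]]
scene0 660 72 [[669.0, 14.0, 51.0], [680.0, 47.0, 82.0]]
scene0 680 145 [[680.0, 14.0, 56.0], [698.0, 168.0, 112.0]]
scene0 700 304 [[702.0, 34.0, 53.0], [719.0, 168.0, 137.0]]
scene0 720 1355 [[722.0, -9.0, 71.0], [740.0, 176.0, 575.0]]
scene0 740 5136 [[741.0, 3.0, 77.0], [758.0, 104.0, 579.0]]
scene0 760 1187 [[761.0, 102.0, 145.0], [779.0, 156.0, 572.0]]
scene0 780 629 [[781.0, 104.0, 155.0], [799.0, 158.0, 576.0]]
side0 640 39 [[642.0, 217.0, 51.0], [659.0, 229.0, 78.0]]
side0 660 83 [[661.0, 4.0, 51.0], [680.0, 227.0, 80.0]]
side0 680 176 [[681.0, -3.0, 52.0], [700.0, 226.0, 110.0]]
side0 700 218 [[701.0, -1.0, 52.0], [719.0, 226.0, 185.0]]
side0 720 688 [[721.0, -9.0, 64.0], [740.0, 222.0, 594.0]]
side0 740 1746 [[740.0, -5.0, 69.0], [757.0, 128.0, 591.0]]
side0 760 83 [[760.0, 115.0, 73.0], [773.0, 150.0, 514.0]]
[[712.0, 145.0, 35.0], [713.0, 137.0, 91.0], [768.0, 91.0, 1.0], [680.0, 43.0, 70.0], [661.0, 204.0, 27.0]]
```

>>> servo_tool:
  motion:
    - {"dr":[-0.01,0.03,0.04],"delta_pos":[-0.05,0.02,0.4],"hand":0.6}
    - {"dr":[-0.01,0.02,0.03],"delta_pos":[-0.05,0.02,0.4],"hand":0.6}
    - {"dr":[-0.01,0.02,0.03],"delta_pos":[-0.04,0.01,0.4],"hand":0.6}
    - {"dr":[0,0.02,0.02],"delta_pos":[-0.04,0.01,0.4],"hand":0.6}
    - {"dr":[0,0.02,0],"delta_pos":[-0.03,0.01,0.38],"hand":0.6}
    - {"dr":[0,0,0],"delta_pos":[-0.01,0,0.2],"hand":0.6}
    - {"dr":[0,0,0],"delta_pos":[0,0,0],"hand":0.6}

```text
time_s: 24.1
eef_pos: [620.8, 119.9, 76.9]
ee_rot: [-0.002, -0.017, 1.0, -0.001]
force: [0.9, 0.4, -0.4]
grip_width: 0.599
```

```bash
python3 - <<'E'
from h import *
st();plan([(620.4,121.0,44,182.3,4)],.6)
E
```

```text
[620.8 119.9  76.9] yaw -178.01 z [-0.005 -0.001 -1.   ] F [ 0.9  0.4 -0.4] 0.5992830093347068 24.1
4 [{"dr": [0.0, -0.01, -0.01], "delta_pos": [0.001, 0.006, 0.164], "hand": 0.6}, {"dr": [0.0, -0.01, -0.01], "delta_pos": [0.001, 0.006, 0.165], "hand": 0.6}, {"dr": [0.0, 0.0, -0.01], "delta_pos": [0.002, 0.006, 0.164], "hand": 0.6}, {"dr": [-0.01, -0.01, 0.0], "delta_pos": [0.001, 0.006, 0.165], "hand": 0.6}]
max 0.165 0.01
```

>>> servo_tool:
  motion:
    - {"dr":[0,-0.01,-0.01],"delta_pos":[0,0.01,0.18],"hand":0.6}
    - {"dr":[0,-0.01,-0.01],"delta_pos":[0,0.01,0.18],"hand":0.6}
    - {"dr":[0,0,-0.01],"delta_pos":[0,0,0.17],"hand":0.6}
    - {"dr":[0,0,0],"delta_pos":[0,0,0.1],"hand":0.6}
    - {"dr":[0,0,0],"delta_pos":[0,0,0],"hand":0.6}

```text
time_s: 24.72
eef_pos: [621.3, 121.0, 44.7]
ee_rot: [0.001, -0.02, 1.0, -0.001]
force: [-0.1, 0.6, -0.0]
grip_width: 0.603
```

```bash
python3 - <<'E'
from h import *
st()
E
```

```text
[621.3 121.   44.7] yaw -177.68 z [ 0.001 -0.001 -1.   ] F [-0.1  0.6 -0. ] 0.6026136692911871 24.725
```

>>> servo_tool:
  motion:
    - {"dr":[0,0,0],"delta_pos":[0,0,0],"hand":0}
    - {"dr":[0,0,0],"delta_pos":[0,0,0],"hand":0}
    - {"dr":[0,0,0],"delta_pos":[0,0,0],"hand":0}
    - {"dr":[0,0,0],"delta_pos":[0,0,0],"hand":0}
    - {"dr":[0,0,0],"delta_pos":[0,0,-0.1],"hand":0}
    - {"dr":[0,0,0],"delta_pos":[0,0,-0.3],"hand":0}
    - {"dr":[0,0,0],"delta_pos":[0,0,-0.6],"hand":0}
    - {"dr":[0,0,0],"delta_pos":[0,0,-0.6],"hand":0}
    - {"dr":[0,0,0],"delta_pos":[0,0,-0.6],"hand":0}
  squeeze: 50

```text
time_s: 25.85
eef_pos: [620.6, 121.0, 159.9]
ee_rot: [-0.0, -0.02, 1.0, -0.001]
force: [0.3, 0.0, -1.5]
grip_width: 0.132
```

```bash
python3 - <<'E'
from h import *
st();plan([(523.8,-250.8,175,83.65,12)],0)
E
```

```text
[620.6 121.  159.9] yaw -177.69 z [-0.    -0.001 -1.   ] F [ 0.3  0.  -1.5] 0.13199481841060362 25.85
12 [{"dr": [0.0, 0.0, 0.82], "delta_pos": [0.186, -0.613, -0.024], "hand": 0}, {"dr": [0.0, 0.0, 0.82], "delta_pos": [0.097, -0.633, -0.025], "hand": 0}, {"dr": [0.0, 0.0, 0.82], "delta_pos": [0.006, -0.64, -0.024], "hand": 0}, {"dr": [0.0, 0.0, 0.82], "delta_pos": [-0.086, -0.635, -0.025], "hand": 0}, {"dr": [0.0, 0.0, 0.82], "delta_pos": [-0.175, -0.616, -0.024], "hand": 0}, {"dr": [0.0, 0.0, 0.82], "delta_pos": [-0.262, -0.584, -0.025], "hand": 0}, {"dr": [0.0, 0.0, 0.82], "delta_pos": [-0.342, -0.541, -0.024], "hand": 0}, {"dr": [0.0, 0.0, 0.83], "delta_pos": [-0.416, -0.487, -0.025], "hand": 0}, {"dr": [0.0, 0.0, 0.82], "delta_pos": [-0.482, -0.422, -0.024], "hand": 0}, {"dr": [0.0, 0.0, 0.83], "delta_pos": [-0.537, -0.349, -0.025], "hand": 0}, {"dr": [0.0, 0.0, 0.82], "delta_pos": [-0.582, -0.267, -0.024], "hand": 0}, {"dr": [0.0, 0.01, 0.83], "delta_pos": [-0.614, -0.182, -0.025], "hand": 0}]
max 0.64 0.83
```

>>> servo_tool:
  motion:
    - {"dr":[0,0,0.82],"delta_pos":[0.19,-0.61,-0.1],"hand":0}
    - {"dr":[0,0,0.82],"delta_pos":[0.1,-0.63,-0.1],"hand":0}
    - {"dr":[0,0,0.82],"delta_pos":[0.01,-0.64,0],"hand":0}
    - {"dr":[0,0,0.82],"delta_pos":[-0.09,-0.63,0],"hand":0}
    - {"dr":[0,0,0.82],"delta_pos":[-0.18,-0.62,0],"hand":0}
    - {"dr":[0,0,0.82],"delta_pos":[-0.26,-0.58,0],"hand":0}
    - {"dr":[0,0,0.82],"delta_pos":[-0.34,-0.54,0],"hand":0}
    - {"dr":[0,0,0.82],"delta_pos":[-0.42,-0.49,0],"hand":0}
    - {"dr":[0,0,0.82],"delta_pos":[-0.48,-0.42,0],"hand":0}
    - {"dr":[0,0,0.82],"delta_pos":[-0.54,-0.35,0],"hand":0}
    - {"dr":[0,0,0.82],"delta_pos":[-0.5,-0.24,0],"hand":0}
    - {"dr":[0,0,0.6],"delta_pos":[-0.35,-0.1,0],"hand":0}
    - {"dr":[0,0,0],"delta_pos":[0,0,0],"hand":0}
    - {"dr":[0,0,0],"delta_pos":[0,0,0],"hand":0}

```text
time_s: 27.6
eef_pos: [518.9, -241.2, 189.5]
ee_rot: [0.01, 0.748, 0.664, 0.005]
force: [0.1, 0.8, -1.1]
grip_width: 0.129
```

```bash
python3 - <<'E'
from h import *
st();snap("wrist","w12")
X,p,d=cloud("w12")
# tray-frame view of lid points
c,s=np.cos(np.radians(-6.37)),np.sin(np.radians(-6.37))
dx=X[...,0]-528.3;dy=X[...,1]+211
tx=dx*c+dy*s;ty=-dx*s+dy*c
m=(abs(X[...,2]-50)<5)&(abs(tx)<60)&(ty<96)&(ty>-60)
for x0 in range(-50,55,20):
    q=ty[m&(abs(tx-x0)<2)];print(x0,"lid min ty",np.round(np.percentile(q,[1,99]),1),len(q))
q=tx[m&(abs(ty-0)<8)];print("C x ext",np.percentile(q,[1,99]))
plan([(523.8,-250.8,80,83.65,5)],0)
E
```

```text
[ 518.9 -241.2  189.5] yaw 83.17 z [ 0.021 -0.008 -1.   ] F [ 0.1  0.8 -1.1] 0.12890247813901642 27.6
-50 lid min ty [-17.9  91.6] 541
-30 lid min ty [-14.   91.5] 517
-10 lid min ty [-9.4 91.3] 496
10 lid min ty [-5.5 91.2] 421
30 lid min ty [-1.2 91.2] 457
50 lid min ty [ 2.5 91.7] 437
C x ext [-52.95235414  52.2525246 ]
5 [{"dr": [0.03, 0.01, -0.01], "delta_pos": [-0.034, 0.014, 0.439], "hand": 0}, {"dr": [0.02, 0.01, -0.01], "delta_pos": [-0.034, 0.016, 0.439], "hand": 0}, {"dr": [0.03, 0.0, -0.01], "delta_pos": [-0.035, 0.018, 0.438], "hand": 0}, {"dr": [0.02, 0.01, -0.01], "delta_pos": [-0.035, 0.02, 0.438], "hand": 0}, {"dr": [0.03, 0.0, -0.01], "delta_pos": [-0.036, 0.022, 0.438], "hand": 0}]
max 0.439 0.03
```

View pics/w12.png

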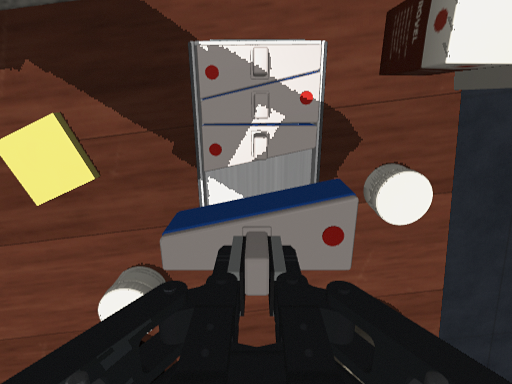

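```bash
python3 - <<'E'
from h import *
for n in("w12","w10"):
    X,p,d=cloud(n)
    c,s=np.cos(np.radians(-6.37)),np.sin(np.radians(-6.37))
    dx=X[...,0]-528.3;dy=X[...,1]+211
    tx=dx*c+dy*s;ty=-dx*s+dy*c
    for u in((210,260,300) if n=="w12" else (208,255,300)):
        print(n,u,[(v,int(tx[v,u]),round(float(ty[v,u]),1),int(X[v,u,2])) for v in range(36 if n=="w12" else 76,215,6)])
    f=(X[...,2]>77)&(X[...,2]<86)&(abs(tx)<12)&(abs(ty)<100)
    k,l,stt,ce=cv2.connectedComponentsWithStats(f.astype(np.uint8))
    for i in range(1,k):
        if stt[i,4]>20:print("fin",stt[i,4],np.round(tx[l==i].mean(),1),np.round((ty[l==i].min()+ty[l==i].max())/2,1))
E
```

```text
w12 210 [(36, -46, 107.1, 5), (42, -43, 97.7, 30), (48, -41, 89.8, 50), (54, -41, 85.1, 50), (60, -41, 80.3, 51), (66, -41, 75.3, 52), (72, -42, 70.6, 50), (78, -42, 65.7, 50), (84, -43, 60.7, 50), (90, -43, 55.7, 49), (96, -43, 50.6, 50), (102, -43, 45.4, 50), (108, -44, 40.2, 50), (114, -44, 34.9, 51), (120, -44, 29.4, 49), (126, -45, 24.0, 50), (132, -45, 18.5, 50), (138, -45, 13.0, 50), (144, -46, 7.4, 50), (150, -46, 1.6, 49), (156, -46, -4.2, 50), (162, -47, -10.1, 49), (168, -47, -15.8, 51), (174, -53, -31.9, 10), (180, -53, -38.8, 10), (186, -54, -46.3, 9), (192, -54, -53.1, 10), (198, -54, -60.1, 10), (204, -55, -67.5, 10), (210, -34, -19.2, 155)]
w12 260 [(36, 3, 106.7, 6), (42, 2, 97.4, 31), (48, 0, 85.0, 82), (54, 0, 80.8, 82), (60, 0, 76.6, 82), (66, 0, 72.2, 83), (72, 0, 67.9, 82), (78, 1, 65.3, 52), (84, 1, 60.4, 50), (90, 1, 55.4, 49), (96, 0, 50.0, 82), (102, 0, 45.4, 82), (108, 0, 40.8, 81), (114, 0, 36.0, 81), (120, 1, 29.2, 52), (126, 1, 23.4, 48), (132, 1, 18.2, 51), (138, 0, 16.5, 81), (144, 0, 11.5, 81), (150, 0, 6.5, 82), (156, 0, 1.3, 82), (162, 2, -19.0, 10)
[... 1787 characters left out ...]
9.4, 83), (190, -1, 3.5, 81), (196, -1, -25.1, 11), (202, -1, -32.4, 10), (208, -1, -39.9, 10), (214, -1, -46.9, 11)]
w10 300 [(76, 41, 100.0, 25), (82, 41, 94.7, 24), (88, 38, 88.3, 50), (94, 38, 83.3, 50), (100, 39, 78.2, 50), (106, 39, 73.0, 49), (112, 40, 67.6, 43), (118, 39, 62.6, 51), (124, 39, 57.3, 50), (130, 40, 51.9, 50), (136, 40, 46.5, 51), (142, 40, 40.8, 50), (148, 40, 35.2, 50), (154, 41, 29.6, 50), (160, 41, 23.4, 48), (166, 41, 17.9, 49), (172, 41, 12.3, 51), (178, 42, 6.1, 50), (184, 48, -11.3, 10), (190, 48, -18.0, 11), (196, 49, -25.8, 8), (202, 49, -32.6, 10), (208, 49, -39.7, 10), (214, 50, -47.1, 10)]
fin 377 0.8 76.2
fin 348 1.4 42.8
fin 307 0.7 7.6
fin 334 -0.1 -82.7
```

```bash
python3 - <<'E'
from h import *
for n,t in(("w3",(455.7,81.7,156.3)),("w4",(503.5,-261.1,233.5)),("w5",(531.8,-169.4,132.8)),("w8",(521.2,-197.2,186.)),("w9",(530.5,-218.5,88)),("w12",(518.9,-241.2,189.5))):
    X,p,d=cloud(n);h=p.astype(int)
    m=(np.hypot(X[...,0]-t[0],X[...,1]-t[1])<75)&(abs(X[...,2]-(t[2]-4))<8)&(h.min(-1)>90)
    P=X[m];q=fitwedge(P,np.median(P[:,2]),6);print(n,t,np.round([q[0],q[1],np.degrees(q[2])],1),np.median(P[:,2]),len(P))
E
```

```text
[453.207  86.447  -1.664] 23.891
    [449.894  85.863   1.475] 11.008
w3 (455.7, 81.7, 156.3) [449.9  85.9  84.5] 151.90380318240304 7459
    [ 507.593 -257.239   -3.257] 23.166
    [ 5.07665e+02 -2.53927e+02 -1.21000e-01] 10.83
w4 (503.5, -261.1, 233.5) [ 507.7 -253.9   -6.9] 229.06453781604804 7107
    [ 535.785 -165.418   -3.245] 22.634
    [ 5.35932e+02 -1.62403e+02 -1.04000e-01] 10.431
w5 (531.8, -169.4, 132.8) [ 535.9 -162.4   -6. ] 128.38978923214074 7305
    [ 5.20086e+02 -1.92535e+02 -1.36000e-01] 20.626
    [ 519.957 -190.013    3.005] 10.173
w8 (521.2, -197.2, 186.0) [ 520.  -190.   172.2] 181.18052781757103 6947
    [ 529.587 -208.489   -3.254] 23.243
    [ 5.28166e+02 -2.11011e+02 -1.20000e-01] 34.587
w9 (530.5, -218.5, 88) [ 529.6 -208.5 -186.4] 87.80630146521477 8693
    [ 523.535 -236.755   -3.265] 21.767
    [ 5.2328e+02 -2.3364e+02 -1.2400e-01] 9.641
w12 (518.9, -241.2, 189.5) [ 523.3 -233.6   -7.1] 184.65481664390887 7257
```

```bash
python3 - <<'E'
from h import *
for n,t,yaw in(("w3",(455.7,81.7,156.3),175.1),("w4",(503.5,-261.1,233.5),83.57),("w8",(521.2,-197.2,186.),83.2),("w12",(518.9,-241.2,189.5),83.2)):
    X,p,d=cloud(n);y=np.radians(yaw);D=X-np.array(t)
    lx=D[...,0]*np.cos(y)+D[...,1]*np.sin(y);ly=D[...,0]*np.sin(y)-D[...,1]*np.cos(y)
    print(n)
    for u in(175,185,335,345):
        v=[v for v in range(180,300) if abs(D[v,u,2]+4)<5]
        print(u,v[0],v[-1],"lx",round(lx[v[0],u],1),round(lx[v[-1],u],1),"ly",round(ly[v[-1],u],1))
    v=230 if n!="w8" else 240
    u=[u for u in range(140,380) if abs(D[245,u,2]+4)<6];print("ly ext",u[0],u[-1],round(ly[245,u[0]],1),round(ly[245,u[-1]],1))
    f=(abs(lx)<25)&(abs(ly)<8)&(abs(D[...,2]-28)<4)
    print("fin top",f.sum(),np.round([lx[f].min(),lx[f].max(),ly[f].min(),ly[f].max()],1) if f.sum() else "")
E
```

```text
w3
175 234 271 lx 5.8 -15.9 ly -45.8
185 232 271 lx 7.3 -16.1 ly -40.2
335 201 272 lx 25.3 -17.8 ly 46.4
345 199 272 lx 26.4 -16.7 ly 51.6
ly ext 160 353 -52.6 54.0
fin top 1136 [-11.3  10.9  -7.9   7.9]
w4
175 234 271 lx 7.5 -14.7 ly -46.1
185 232 271 lx 7.9 -14.0 ly -40.1
335 201 271 lx 26.9 -13.6 ly 45.2
345 200 271 lx 27.9 -14.4 ly 51.3
ly ext 160 353 -53.1 54.6
fin top 1144 [-9.  12.3 -8.   8. ]
w8
175 218 280 lx 17.3 -20.5 ly -46.4
185 218 283 lx 17.1 -22.7 ly -40.8
335 217 256 lx 17.3 -5.3 ly 45.3
345 217 254 lx 17.5 -3.7 ly 50.5
ly ext 160 353 -53.2 54.7
fin top 1126 [-8.5 12.4 -8.   8. ]
w12
175 234 270 lx 7.9 -15.2 ly -46.5
185 232 270 lx 8.9 -14.1 ly -40.2
335 199 270 lx 27.4 -13.6 ly 45.5
345 197 270 lx 28.4 -14.9 ly 52.0
ly ext 160 353 -53.0 55.1
fin top 1110 [-8.5 12.8 -8.   8. ]
```

```bash
python3 - <<'E'
from h import *
c,s=np.cos(np.radians(-6.37)),np.sin(np.radians(-6.37))
for n in("w1","w3","w4","w5","w6","w8","w9","w10","w12"):
    X,p,d=cloud(n);T=np.load(n+"_c.npz")["T"]
    dx=X[...,0]-528.3;dy=X[...,1]+211
    tx=dx*c+dy*s;ty=-dx*s+dy*c
    f=(X[...,2]>76)&(X[...,2]<87)&(abs(tx)<14)&(abs(ty)<100)
    k,l,q,ce=cv2.connectedComponentsWithStats(f.astype(np.uint8))
    w=(abs(X[...,2]-30)<3.5)&(abs(tx)<40)&(ty>85)&(ty<105)
    print(n,"wall",np.round(np.percentile(ty[w],[2,98]),1) if w.sum() else "",[(q[i,4],round(tx[l==i].mean(),1),round(ty[l==i].min(),1),round(ty[l==i].max(),1)) for i in range(1,k) if q[i,4]>20])
    print("    cam",np.round(T[:3,3],1),np.round(T[:3,2],3))
E
```

```text
w1 wall [ 91.9 100.7] [(np.int32(137), np.float64(0.4), np.float64(66.2), np.float64(86.7))]
    cam [394.5 181.2 476.2] [ 0.309 -0.028 -0.951]
w3 wall [ 92.  100.3] [(np.int32(367), np.float64(-0.6), np.float64(66.5), np.float64(86.4))]
    cam [379.2  89.5 299.4] [ 0.299 -0.029 -0.954]
w4 wall [95.7 99.3] [(np.int32(337), np.float64(0.8), np.float64(65.1), np.float64(85.0))]
    cam [ 513.7 -182.7  376.2] [-0.039 -0.303 -0.952]
w5 wall [92.1 99. ] [(np.int32(515), np.float64(1.1), np.float64(65.0), np.float64(85.5)), (np.int32(40), np.float64(0.9), np.float64(-77.9), np.float64(-76.1))]
    cam [540.3 -90.8 275.5] [-0.03  -0.305 -0.952]
w6 wall [92.1 98.9] [(np.int32(331), np.float64(1.2), np.float64(65.7), np.float64(85.4)), (np.int32(296), np.float64(1.8), np.float64(28.4), np.float64(47.9)), (np.int32(379), np.float64(-0.3), np.float64(-88.5), np.float64(-75.9))]
    cam [542.1 -95.3 327.4] [-0.033 -0.305 -0.952]
w8 wall [94.9 98.8] [(np.int32(356), np.float64(0.8), np.float64(65.3), np.float64(85.3)), (np.int32(325), np.float64(1.8), np.float64(27.6), np.float64(47.8))]
    cam
[... 348 characters left out ...]
)]
    cam [ 538.3 -137.3  229.4] [-0.024 -0.322 -0.947]
w10 wall [95.3 98.1] [(np.int32(377), np.float64(0.8), np.float64(66.6), np.float64(85.8)), (np.int32(349), np.float64(1.4), np.float64(33.2), np.float64(52.4)), (np.int32(309), np.float64(0.7), np.float64(-2.7), np.float64(17.8)), (np.int32(411), np.float64(0.0), np.float64(-88.9), np.float64(-76.4))]
    cam [ 537.7 -133.4  327.5] [-0.036 -0.302 -0.953]
w12 wall [95.7 98.8] [(np.int32(414), np.float64(0.7), np.float64(66.5), np.float64(86.1)), (np.int32(368), np.float64(1.3), np.float64(32.8), np.float64(51.6)), (np.int32(323), np.float64(0.7), np.float64(-1.6), np.float64(17.7))]
    cam [ 526.  -161.7  331.8] [-0.016 -0.311 -0.95 ]
```

```bash
python3 - <<'E'
from h import *
plan([(524,-245,150,83.65,4)],0)
E
```

```text
4 [{"dr": [0.03, 0.01, -0.01], "delta_pos": [-0.015, 0.023, 0.198], "hand": 0}, {"dr": [0.03, 0.01, -0.01], "delta_pos": [-0.015, 0.024, 0.198], "hand": 0}, {"dr": [0.03, 0.01, -0.01], "delta_pos": [-0.016, 0.025, 0.198], "hand": 0}, {"dr": [0.04, 0.0, -0.02], "delta_pos": [-0.016, 0.026, 0.198], "hand": 0}]
max 0.198 0.04
```

>>> servo_tool:
  motion:
    - {"dr":[0.04,0.01,-0.02],"delta_pos":[-0.03,0.03,0.2],"hand":0}
    - {"dr":[0.03,0.01,-0.01],"delta_pos":[-0.02,0.03,0.2],"hand":0}
    - {"dr":[0.03,0.01,-0.01],"delta_pos":[-0.02,0.02,0.2],"hand":0}
    - {"dr":[0.02,0,0],"delta_pos":[-0.01,0.01,0.15],"hand":0}
    - {"dr":[0,0,0],"delta_pos":[0,0,0],"hand":0}
    - {"dr":[0,0,0],"delta_pos":[0,0,0],"hand":0}

```text
time_s: 28.4
eef_pos: [524.1, -244.4, 148.6]
ee_rot: [-0.001, 0.744, 0.668, -0.0]
force: [-0.5, -0.2, -1.6]
grip_width: 0.128
```

```bash
python3 - <<'E'
from h import *
st();plan([(524,-245,110,83.65,4)],0)
E
```

```text
[ 524.1 -244.4  148.6] yaw 83.84 z [-0.002  0.001 -1.   ] F [-0.5 -0.2 -1.6] 0.12827309152504637 28.4
4 [{"dr": [0.0, 0.0, 0.0], "delta_pos": [-0.003, 0.0, 0.193], "hand": 0}, {"dr": [0.0, 0.0, 0.01], "delta_pos": [-0.004, 0.0, 0.193], "hand": 0}, {"dr": [0.0, 0.0, 0.0], "delta_pos": [-0.003, 0.001, 0.193], "hand": 0}, {"dr": [-0.01, -0.01, 0.01], "delta_pos": [-0.004, 0.0, 0.193], "hand": 0}]
max 0.193 0.01
```

>>> servo_tool:
  motion:
    - {"dr":[0,0,0.01],"delta_pos":[-0.01,0,0.2],"hand":0}
    - {"dr":[0,0,0.01],"delta_pos":[-0.01,0,0.2],"hand":0}
    - {"dr":[0,0,0],"delta_pos":[0,0,0.2],"hand":0}
    - {"dr":[0,0,0],"delta_pos":[0,0,0.2],"hand":0}
    - {"dr":[0,0,0],"delta_pos":[0,0,0.1],"hand":0}
    - {"dr":[0,0,0],"delta_pos":[0,0,0],"hand":0}

```text
time_s: 29.15
eef_pos: [523.7, -245.3, 100.3]
ee_rot: [-0.001, 0.745, 0.667, -0.0]
force: [-0.4, -0.3, -0.8]
grip_width: 0.126
```

```bash
python3 - <<'E'
from h import *
st();plan([(524,-245,65,83.65,4)],0);snap("wrist","w13")
X,p,d=cloud("w13")
E
```

```text
[ 523.7 -245.3  100.3] yaw 83.62 z [-0.002  0.002 -1.   ] F [-0.4 -0.3 -0.8] 0.12649947521976154 29.15
4 [{"dr": [0.0, 0.0, 0.0], "delta_pos": [0.002, 0.002, 0.177], "hand": 0}, {"dr": [0.0, 0.0, 0.0], "delta_pos": [0.001, 0.002, 0.176], "hand": 0}, {"dr": [-0.01, 0.0, 0.0], "delta_pos": [0.002, 0.001, 0.177], "hand": 0}, {"dr": [0.0, -0.01, 0.0], "delta_pos": [0.001, 0.002, 0.176], "hand": 0}]
max 0.177 0.01
```

View pics/w13.png

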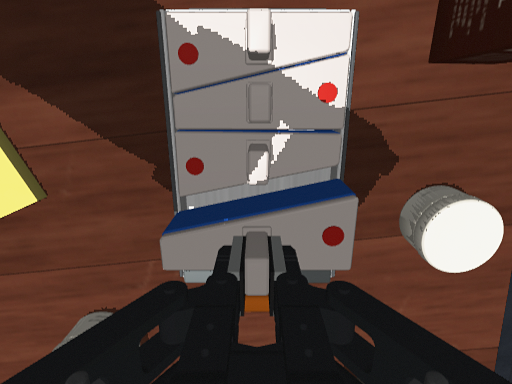

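>>> servo_tool:
  motion:
    - {"dr":[0,0,0],"delta_pos":[0,0,0.2],"hand":0}
    - {"dr":[0,0,0],"delta_pos":[0,0,0.2],"hand":0}
    - {"dr":[0,0,0],"delta_pos":[0,0,0.2],"hand":0}
    - {"dr":[0,0,0],"delta_pos":[0,0,0.1],"hand":0}
    - {"dr":[0,0,0],"delta_pos":[0,0,0],"hand":0}

```text
time_s: 29.82
eef_pos: [523.8, -245.4, 63.2]
ee_rot: [-0.001, 0.745, 0.667, -0.0]
force: [0.5, -0.5, -1.0]
grip_width: 0.129
```

```bash
python3 - <<'E'
from h import *
st();plan([(524,-245,55,83.65,3)],0)
E
```

```text
[ 523.8 -245.4   63.2] yaw 83.62 z [-0.001  0.001 -1.   ] F [ 0.5 -0.5 -1. ] 0.12867745346107215 29.825
3 [{"dr": [0.0, 0.0, 0.0], "delta_pos": [0.003, 0.001, 0.055], "hand": 0}, {"dr": [0.0, 0.0, 0.0], "delta_pos": [0.002, 0.001, 0.054], "hand": 0}, {"dr": [-0.01, -0.01, 0.0], "delta_pos": [0.003, 0.001, 0.055], "hand": 0}]
max 0.055 0.01
```

>>> servo_tool:
  motion:
    - {"dr":[0,0,0],"delta_pos":[0,0,0.08],"hand":0}
    - {"dr":[0,0,0],"delta_pos":[0,0,0.06],"hand":0}
    - {"dr":[0,0,0],"delta_pos":[0,0,0.03],"hand":0}
    - {"dr":[0,0,0],"delta_pos":[0,0,0],"hand":0}

```text
time_s: 30.32
eef_pos: [524.1, -245.6, 55.5]
ee_rot: [-0.0, 0.745, 0.667, 0.0]
force: [-0.0, -0.3, -1.5]
grip_width: 0.132
```

>>> servo_tool:
  motion:
    - {"dr":[0,0,0],"delta_pos":[0,0,0.03],"hand":0}
    - {"dr":[0,0,0],"delta_pos":[0,0,0],"hand":0.3}
    - {"dr":[0,0,0],"delta_pos":[0,0,0],"hand":0.6}
    - {"dr":[0,0,0],"delta_pos":[0,0,0],"hand":0.6}
    - {"dr":[0,0,0],"delta_pos":[0,0,-0.3],"hand":0.6}
    - {"dr":[0,0,0],"delta_pos":[0,0,-0.8],"hand":0.6}
    - {"dr":[0,0,0],"delta_pos":[0,0,-0.8],"hand":0.6}
    - {"dr":[0,0,0],"delta_pos":[-0.3,0,-0.6],"hand":0.6}
    - {"dr":[0,0,0],"delta_pos":[0,0,0],"hand":0.6}

```text
time_s: 31.45
eef_pos: [522.9, -261.0, 188.3]
ee_rot: [0.002, 0.745, 0.667, 0.0]
force: [0.0, 0.2, -1.4]
grip_width: 0.601
```

```bash
cat >> h.py <<'E'
def traylook(n):
    c,s=np.cos(np.radians(-6.37)),np.sin(np.radians(-6.37))
    snap("wrist",n);X,p,d=cloud(n)
    dx=X[...,0]-528.3;dy=X[...,1]+211
    tx=dx*c+dy*s;ty=-dx*s+dy*c
    f=(X[...,2]>76)&(X[...,2]<87)&(abs(tx)<30)&(abs(ty)<110)
    k,l,q,ce=cv2.connectedComponentsWithStats(f.astype(np.uint8))
    print("fins",[(int(q[i,4]),round(float(tx[l==i].mean()),1),round(float(ty[l==i].min()),1),round(float(ty[l==i].max()),1),round(float(X[l==i][:,2].mean()),1)) for i in range(1,k) if q[i,4]>20])
    m=(abs(X[...,2]-50)<8)&(abs(tx)<60)&(ty<96)&(ty>-70)
    for a,b in((80,94),(52,62),(28,40),(14,24),(-8,0),(-40,-20),(-48,-42)):
        w=m&(ty>a)&(ty<b)
        if w.sum():print("lid z",a,b,[round(float(np.median(X[...,2][w&(tx>t)&(tx<t+25)])),1) if (w&(tx>t)&(tx<t+25)).sum() else None for t in(-55,-30,5,30)])
E
python3 - <<'E'
from h import *
st();traylook("w14")
E
```

```text
[ 522.9 -261.   188.3] yaw 83.65 z [ 0.003 -0.002 -1.   ] F [ 0.   0.2 -1.4] 0.6006305329127387 31.45
fins [(456, 1.0, 66.1, 86.0, 81.9), (396, 1.6, 32.7, 52.1, 82.0), (350, 0.6, -2.5, 17.3, 82.0), (323, 0.4, -43.8, -23.4, 81.7), (586, -0.0, -88.8, -76.3, 82.2)]
lid z 80 94 [50.2, 50.2, 50.2, 50.1]
lid z 52 62 [50.3, 50.0, 50.2, 50.4]
lid z 28 40 [50.3, 50.4, 50.4, 50.2]
lid z 14 24 [50.2, 50.2, 50.2, 50.1]
lid z -8 0 [50.6, 50.4, 50.2, 49.4]
lid z -40 -20 [50.2, 50.3, 50.3, 50.4]
lid z -48 -42 [50.3, 50.3, 50.3, 50.2]
```

View pics/w14.png

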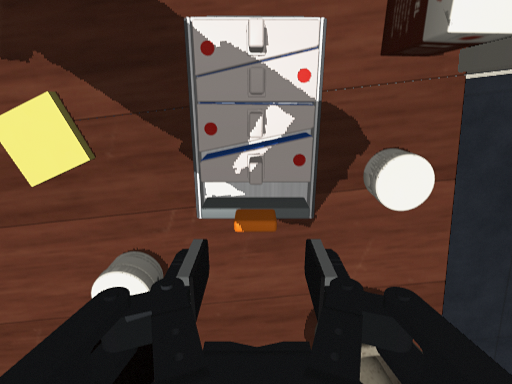

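```bash
python3 - <<'E'
from h import *
plan([(515.8,-322,150,83.65,4)],0)
E
```

```text
4 [{"dr": [0.0, 0.0, 0.0], "delta_pos": [-0.311, 0.001, 0.184], "hand": 0}, {"dr": [0.0, 0.0, 0.0], "delta_pos": [-0.311, 0.0, 0.184], "hand": 0}, {"dr": [0.0, 0.0, 0.0], "delta_pos": [-0.311, 0.001, 0.184], "hand": 0}, {"dr": [0.01, 0.0, 0.0], "delta_pos": [-0.311, 0.0, 0.183], "hand": 0}]
max 0.311 0.01
```

>>> servo_tool:
  motion:
    - {"dr":[0,0,0],"delta_pos":[-0.31,0,0.1],"hand":0}
    - {"dr":[0,0,0],"delta_pos":[-0.31,0,0.1],"hand":0}
    - {"dr":[0,0,0],"delta_pos":[-0.31,0,0.1],"hand":0}
    - {"dr":[0,0,0],"delta_pos":[-0.31,0,0.1],"hand":0}
    - {"dr":[0,0,0],"delta_pos":[0,0,0],"hand":0}
    - {"dr":[0,0,0],"delta_pos":[0,0,0],"hand":0}

```text
time_s: 32.25
eef_pos: [513.8, -325.5, 161.4]
ee_rot: [-0.003, 0.745, 0.667, -0.0]
force: [-0.0, 1.0, -0.2]
grip_width: 0.001
```

```bash
python3 - <<'E'
from h import *
st();plan([(515.8,-322,60,83.65,6)],0);snap("wrist","w15")
E
```

```text
[ 513.8 -325.5  161.4] yaw 83.63 z [-0.004  0.004 -1.   ] F [-0.   1.  -0.2] 0.0006831099455235891 32.25
6 [{"dr": [0.0, 0.0, 0.0], "delta_pos": [0.011, 0.007, 0.338], "hand": 0}, {"dr": [-0.01, 0.0, 0.0], "delta_pos": [0.011, 0.007, 0.338], "hand": 0}, {"dr": [0.0, -0.01, 0.0], "delta_pos": [0.011, 0.006, 0.338], "hand": 0}, {"dr": [-0.01, 0.0, 0.0], "delta_pos": [0.011, 0.006, 0.338], "hand": 0}, {"dr": [0.0, -0.01, 0.0], "delta_pos": [0.012, 0.005, 0.338], "hand": 0}, {"dr": [-0.01, 0.0, 0.0], "delta_pos": [0.012, 0.006, 0.338], "hand": 0}]
max 0.338 0.01
```

View pics/w15.png

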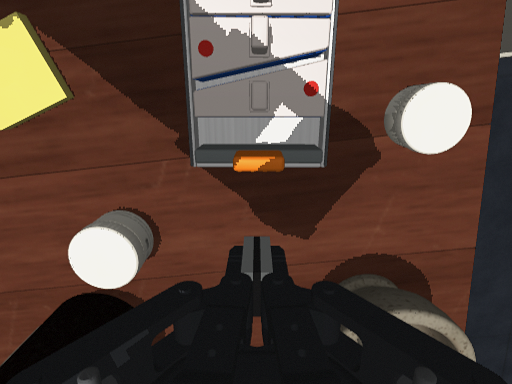

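```bash
python3 - <<'E'
from h import *
X,p,d=cloud("side0")
m=np.zeros(d.shape,bool);m[250:320,335:412]=1
P=X[m&(X[...,2]>20)]
print(np.round(np.percentile(P,[1,50,99],axis=0)))
q=P[(P[:,0]<600)];print(np.round(np.percentile(q,[1,50,99],axis=0)) if len(q) else 0)
q=P[(P[:,2]>100)];print(np.round(np.percentile(q,[1,50,99],axis=0)) if len(q) else 0)
E
```

```text
[[ 555. -566.   21.]
 [ 621. -527.   90.]
 [ 678. -437.  169.]]
[[ 554. -561.   21.]
 [ 576. -526.   86.]
 [ 599. -443.  102.]]
[[ 558. -565.  100.]
 [ 641. -540.  112.]
 [ 680. -435.  171.]]
```

Mortar is clear (y < −435). Descend behind the tab.

>>> servo_tool:
  motion:
    - {"dr":[0,0,0],"delta_pos":[0.01,0.01,0.35],"hand":0}
    - {"dr":[0,0,0],"delta_pos":[0.01,0.01,0.35],"hand":0}
    - {"dr":[-0.01,-0.01,0],"delta_pos":[0.01,0.01,0.35],"hand":0}
    - {"dr":[0,0,0],"delta_pos":[0.01,0.01,0.35],"hand":0}
    - {"dr":[-0.01,0,0],"delta_pos":[0.01,0.01,0.35],"hand":0}
    - {"dr":[0,0,0],"delta_pos":[0,0,0.2],"hand":0}
    - {"dr":[0,0,0],"delta_pos":[0,0,0],"hand":0}

```text
time_s: 33.17
eef_pos: [516.1, -318.8, 55.9]
ee_rot: [-0.003, 0.744, 0.668, 0.0]
force: [0.0, -0.5, 1.3]
grip_width: 0.0
```

```bash
python3 - <<'E'
from h import *
st();plan([(515.9,-322,60,83.65,2)],0)
E
```

```text
[ 516.1 -318.8   55.9] yaw 83.84 z [-0.003  0.005 -1.   ] F [ 0.  -0.5  1.3] 8.896051527495777e-05 33.175
2 [{"dr": [-0.01, -0.01, 0.01], "delta_pos": [-0.032, 0.001, -0.041], "hand": 0}, {"dr": [-0.01, -0.01, 0.01], "delta_pos": [-0.032, 0.002, -0.041], "hand": 0}]
max 0.041 0.01
```

>>> servo_tool:
  motion:
    - {"dr":[-0.01,-0.02,0.01],"delta_pos":[0,0,-0.08],"hand":0}
    - {"dr":[0,0,0],"delta_pos":[0.12,0,0],"hand":0}
    - {"dr":[0,0,0],"delta_pos":[0.12,0,0],"hand":0}
    - {"dr":[0,0,0],"delta_pos":[0.12,0,0],"hand":0}
    - {"dr":[0,0,0],"delta_pos":[0.12,0,0],"hand":0}
    - {"dr":[0,0,0],"delta_pos":[0.12,0,0],"hand":0}

```text
time_s: 33.92
eef_pos: [520.1, -288.3, 61.8]
ee_rot: [0.001, 0.745, 0.667, -0.001]
force: [-0.2, -2.5, -1.6]
grip_width: -0.0
```

```bash
python3 - <<'E'
from h import *
st();snap("wrist","w16")
E
```

```text
[ 520.1 -288.3   61.8] yaw 83.73 z [ 0.001 -0.003 -1.   ] F [-0.2 -2.5 -1.6] -8.98923103521295e-06 33.925
```

View pics/w16.png

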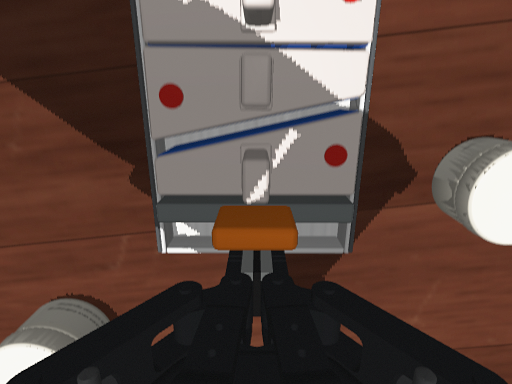

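>>> servo_tool:
  motion:
    - {"dr":[0,0,0],"delta_pos":[0.1,0,0],"hand":0}
    - {"dr":[0,0,0],"delta_pos":[0.1,0,0],"hand":0}
    - {"dr":[0,0,0],"delta_pos":[0.08,0,0],"hand":0}

```text
time_s: 34.35
eef_pos: [521.7, -274.9, 62.0]
ee_rot: [0.003, 0.744, 0.668, -0.002]
force: [-4.7, -22.1, -8.6]
grip_width: -0.001
```

```bash
python3 - <<'E'
from h import *
st()
E
```

```text
[ 521.7 -274.9   62. ] yaw 83.79 z [ 0.001 -0.007 -1.   ] F [ -4.7 -22.1  -8.6] -0.0014800249154086906 34.35
```

```bash
python3 - <<'E'
from h import *
traylook("w17");st()
E
```

```text
fins [(1539, 1.5, 34.0, 49.4, 81.8), (1489, 0.5, 0.5, 20.1, 82.0), (1212, 0.5, -33.4, -13.4, 81.8), (2789, 0.3, -57.7, -40.1, 82.2)]
lid z 52 62 [50.0, 49.9, 50.1, 50.3]
lid z 28 40 [50.2, 50.2, 50.2, 50.1]
lid z 14 24 [50.2, 50.2, 50.2, 50.2]
lid z -8 0 [50.3, 50.2, 49.9, 50.2]
lid z -40 -20 [50.3, 50.3, 50.3, 50.2]
lid z -48 -42 [50.2, 50.2, 50.2, 50.1]
[ 521.6 -275.    62. ] yaw 83.78 z [ 0.001 -0.008 -1.   ] F [ -1.5 -12.1  -3.8] -0.0006296475663139357 34.4
```

View pics/w17.png

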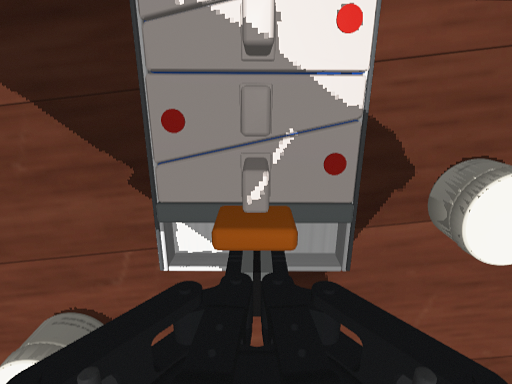

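>>> servo_tool:
  motion:
    - {"dr":[0,0,0],"delta_pos":[0.06,0,0],"hand":0}
    - {"dr":[0,0,0],"delta_pos":[0.04,0,0],"hand":0}

```text
time_s: 34.65
eef_pos: [521.6, -275.2, 62.1]
ee_rot: [0.007, 0.745, 0.668, -0.005]
force: [-1.9, -11.6, -4.8]
grip_width: -0.002
```

No more travel under ~12–22 N, so the row is closed. Backing off and looking.

>>> servo_tool:
  motion:
    - {"dr":[0,0,0],"delta_pos":[-0.2,0,0],"hand":0}
    - {"dr":[0,0,0],"delta_pos":[-0.4,0,0],"hand":0}
    - {"dr":[0,0,0],"delta_pos":[-0.4,0,-0.2],"hand":0}
    - {"dr":[0,0,0],"delta_pos":[0,0,-0.8],"hand":0}
    - {"dr":[0,0,0],"delta_pos":[0,0,-0.8],"hand":0}
    - {"dr":[0,0,0],"delta_pos":[0.3,0,-0.8],"hand":0}
    - {"dr":[0,0,0],"delta_pos":[0.3,0,-0.5],"hand":0}
    - {"dr":[0,0,0],"delta_pos":[0,0,0],"hand":0}
    - {"dr":[0,0,0],"delta_pos":[0,0,0],"hand":0}

```text
time_s: 35.78
eef_pos: [517.8, -300.2, 225.5]
ee_rot: [0.007, 0.746, 0.666, -0.004]
force: [-0.4, -0.6, -0.1]
grip_width: -0.0
```

```bash
python3 - <<'E'
from h import *
st();traylook("w18")
snap("side","s18")
im=cv2.imread("pics/s18.png")[170:280,220:370];cv2.imwrite("pics/s18c.png",cv2.resize(im,None,fx=4.5,fy=4.5,interpolation=2))
E
```

```text
[ 517.8 -300.2  225.5] yaw 83.51 z [ 0.004 -0.016 -1.   ] F [-0.4 -0.6 -0.1] -8.849454626046645e-05 35.775
fins [(361, 1.3, 33.8, 53.3, 81.9), (306, 0.7, 0.4, 19.7, 82.0), (280, 0.6, -33.3, -14.3, 82.0), (541, -0.0, -53.5, -40.9, 82.4)]
lid z 52 62 [50.1, 50.0, 50.2, 50.3]
lid z 28 40 [50.2, 50.3, 50.2, 50.1]
lid z 14 24 [50.3, 50.4, 50.2, 50.3]
lid z -8 0 [50.2, 50.3, 50.0, 50.0]
lid z -40 -20 [50.3, 50.2, 50.4, 50.2]
lid z -48 -42 [50.2, 50.6, 50.0, 50.3]
```

View pics/w18.png

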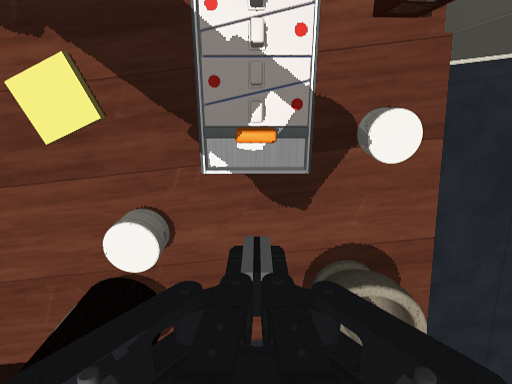

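View pics/s18c.png

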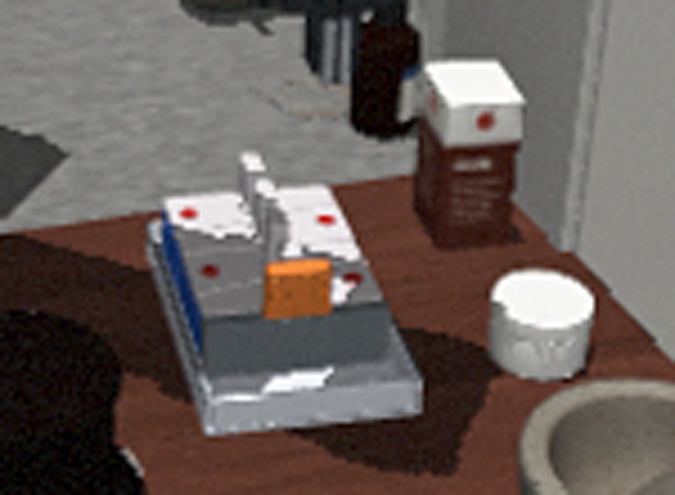

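```bash
python3 - <<'E'
from rig import ticket
print(ticket.finish_job())
E
```

```text
the job is handed in; nothing more can be done
None
```

The three loose blue cassettes are in the tray beside the fixed one, head to tail. The plate with the orange tab is pushed up against the last one, and I handed the job in at about 36 s of the 72 s allowed.

**Last checks, from the wrist and side cameras:**
- **Height and tilt:** all the lids I could measure lie level at about z = 50 mm, which is right for standing on the tray floor.
- **Position:** the fins of the three I placed are within about 1.5 mm of the tray's long centre line. They sit about 33.7 mm apart, against 34 mm for a perfect pack. The fixed cassette was mostly out of the last wrist picture; its last full reading, before the push, was also good.
- **Plate:** it stopped moving under 12 to 22 N of push. The tab then sat at tray y of about −47 mm, which is about 40 mm of travel.
- **Surroundings:** the arm was clear of everything at the end. I saw no jar, bottle or carton moved, and the arm never touched the yellow look-alikes.

**One thing that went wrong:** while I lowered the second cassette it brushed the one already placed. It slipped about 8 mm in the grip and pushed its neighbour about 5 mm along. Both still ended up flat and tight together, and I lowered the last one straight down to avoid a repeat.

**One check that disagreed:** my first camera reading of the tab put the plate about 5 mm further in than fully open. I did not resolve whether that was measurement error or its real starting position.

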